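Pile angle brackets heel to toe on a measuring carriage and push it into the gate

TASK

Build a pile of the three steel angle brackets on the pedestal of the drawn-out carriage, each lying on its flat leg, centred and square across the slide, the longest at the bottom and the shortest on top, with their upright legs on alternate sides (left, right, left or the reverse) so that the pile stays balanced. Only when the whole pile stands, push the carriage gently by its black tab, without touching the pile, until it is fully home at the end stop between the two gate posts. Do not let the brackets bump the posts, and leave the jar, brass puck, parts box and tall can where they are.

Things in the scene. Friction and masses are not known exactly. Their poses are not given: they have to be found in the camera images.
- large: the longest of three plain steel L brackets, 285 g (+-15 %): flat leg 110 x 40 x 6 mm; upright leg at one end, 48 mm high overall, 40 wide, 6 thick. Stands on its flat leg, any yaw. Origin: centre of the flat leg's underside; x along it, upright leg at the -x end (outer face x = -55 mm); y across the width; z up. Pinch it across the 40 mm width of the upright leg.
- medium: the middle one of three plain steel L brackets, 235 g (+-15 %): flat leg 84 x 40 x 6 mm; upright leg at one end, 48 mm high overall, 40 wide, 6 thick. Stands on its flat leg, any yaw. Origin: centre of the flat leg's underside; x along it, upright leg at the -x end (outer face x = -42 mm); y across the width; z up. In the centred pile its free end is 7 mm from the longest one's upright leg.
- small: the shortest of three plain steel L brackets, 190 g (+-15 %): flat leg 58 x 40 x 6 mm; upright leg at one end, 48 mm high overall, 40 wide, 6 thick. Stands on its flat leg, any yaw. Origin: centre of the flat leg's underside; x along it, upright leg at the -x end (outer face x = -29 mm); y across the width; z up. In the centred pile it is 7 mm from the middle one's upright leg, 20 from the longest one's.
- large_heel (a point): centre of the top edge of the longest bracket's upright leg: 52 mm along -x from its origin, 48 mm up
- medium_heel (a point): centre of the top edge of the middle bracket's upright leg: 39 mm along -x from its origin, 48 mm up
- small_heel (a point): centre of the top edge of the shortest bracket's upright leg: 26 mm along -x from its origin, 48 mm up
- seat (a point): centre of the top of the dark steel pedestal on the carriage, 60 mm above the bench; rides with the carriage. x: the way the carriage is pushed in (away from the robot), y: across the slide (left), z up. Pedestal 44 mm along x, 48 along y, 28 high, on an aluminium deck (top 32 mm above the bench, from x = -80 to 45 mm, 90 mm wide)
- tab (a point): middle of the top edge of the near face of the black push tab at the carriage's near end: 84 mm along -x from the pedestal's centre, 65 mm above the bench. Tab 56 mm wide, 8 thick, near face from 25 to 65 mm above the bench, facing -x. Same axes as the seat
- carriage (a joint): how far the carriage is pushed in, m: 0 fully drawn out, 0.12 fully home at the end stop. It starts between 0 and 0.03, slides with about 4 N of friction and stays where it is left
- gate: two fixed white posts. Origin: on the bench under the pedestal's centre at carriage 0; x along the slide, y left. Posts 34 mm along x, 18 along y, top 104 mm above the bench, centred at x = 120, y = +84 and -84 mm: 150 mm clear between. Grey base plate 12 mm thick, x -110 to 190, y -95 to 95 mm; black end stop 30 mm high at x = 169
- jar: closed grey jar with a white cap, 52 mm across, 75 mm high; origin at the centre of its underside. To be left alone
- puck: brass reference puck, 32 mm across, 14 mm high, lying on the bench; origin at the centre of its underside. To be left alone
- partsbox: closed grey plastic parts box, 120 x 85 mm, 35 mm high; origin at the centre of its underside, x along the 120 mm. To be left alone
- canister: tall closed aluminium can with a white label standing upright between the brackets and the stage, 40 mm across, 150 mm high; origin at the centre of its underside. To be left alone
Things that resemble listed ones, but are neither listed nor needed, are in the scene too. What is shaped like the small but blue is not meant. What is shaped like the large but orange is not meant.

How it is judged:
On the way:
1. the whole pile stands on the pedestal, heels alternating, let go and at rest, while the carriage is still drawn out (x of large in the frame of seat between -0.012 and 0.012 m and y of large in the frame of seat between -0.014 and 0.014 m and z of large in the frame of seat between -0.003 and 0.003 m and angle between each of large, medium, small's own z axis and vertical below 0.08 rad and angle between the x axis of each of large, medium, small and the y axis of seat, either way round below 0.2 rad and x of medium in the frame of seat between -0.012 and 0.012 m and y of medium in the frame of seat between -0.014 and 0.014 m and z of medium in the frame of seat between 0.003 and 0.009 m and x of small in the frame of seat between -0.012 and 0.012 m and y of small in the frame of seat between -0.014 and 0.014 m and z of small in the frame of seat between 0.009 and 0.015 m and ((y of each of large_heel, small_heel in the frame of seat above 0.012 m and y of medium_heel in the frame of seat below -0.012 m) or (y of each of large_heel, small_heel in the frame of seat below -0.012 m and y of medium_heel in the frame of seat above 0.012 m)) and contact force between the fingers and large below 0.1 N and contact force between the fingers and medium below 0.1 N and contact force between the fingers and small below 0.1 N and linear speed of each of large, medium, small below 0.02 m/s and value of joint carriage below 0.06 m), for 0.2 s.
At the end, for the whole second after the job is handed in: Carriage home within 5 mm; pile on it, let go and at rest, longest to shortest upwards, each flat (4.5 deg, 3 mm in height), centred on the pedestal within 12 mm along and 14 mm across the slide, square within 11 deg, upright legs of longest and shortest on one side, of the middle one on the other (x of large in the frame of seat between -0.012 and 0.012 m and y of large in the frame of seat between -0.014 and 0.014 m and z of large in the frame of seat between -0.003 and 0.003 m and angle between each of large, medium, small's own z axis and vertical below 0.08 rad and angle between the x axis of each of large, medium, small and the y axis of seat, either way round below 0.2 rad and x of medium in the frame of seat between -0.012 and 0.012 m and y of medium in the frame of seat between -0.014 and 0.014 m and z of medium in the frame of seat between 0.003 and 0.009 m and x of small in the frame of seat between -0.012 and 0.012 m and y of small in the frame of seat between -0.014 and 0.014 m and z of small in the frame of seat between 0.009 and 0.015 m and ((y of each of large_heel, small_heel in the frame of seat above 0.012 m and y of medium_heel in the frame of seat below -0.012 m) or (y of each of large_heel, small_heel in the frame of seat below -0.012 m and y of medium_heel in the frame of seat above 0.012 m)) and contact force between the fingers and large below 0.1 N and contact force between the fingers and medium below 0.1 N and contact force between the fingers and small below 0.1 N and linear speed of each of large, medium, small below 0.02 m/s and value of joint carriage above 0.115 m); the robot touches nothing.
It fails at once if a bracket bumps a gate post (contact force between any of large, medium, small and gate above 1 N).
It fails at once if the pile is touched while the carriage is pushed in (value of joint carriage above 0.06 m and (contact force between the fingers and large above 0.5 N or contact force between the fingers and medium above 0.5 N or contact force between the fingers and small above 0.5 N)).
It fails at once if the carriage is slammed (faster than 0.3 m/s) (velocity of joint carriage above 0.3 m/s).
It fails at once if the jar, puck, parts box or tall can is moved by more than 20 mm (distance of any of jar, puck, partsbox, canister from where it was at the start of the episode above 0.02 m).
It also fails if it takes over 72 s, if anything falls off the work surface, if the arm or the gripper's body presses on something with over 40 N, if the wrist force passes 120 N, or if a joint passes its speed limit or range.

ROBOT

A 7-joint arm with a two-finger parallel gripper is mounted at the origin on the work surface. World frame = base frame: x ahead of the robot, y to its left, z up, the work surface at z = 0. Lengths are in m, angles in rad, forces in N, time in s.
With the tool pointing down it reaches from about 0.425 to 0.925 m from the base axis. Payload 6.8 kg.
Tool frame: the origin (TCP) lies midway between the tips of the shut fingers; the grasp point (between the pads) lies r.grasp_offset behind it (r.grasp_offset is the distance from the TCP to the grasp point, in m); z points along the fingers, y is the direction in which the jaws open and shut (so a half turn about z gives the same grasp; the last joint's range is limited). The gripper opens to 85 mm and grips with 20 to 120 N. Pads are 22 mm wide; open, the fingers measure 114 mm over their backs; the gripper's body (76 mm by 85 mm) begins 54 mm behind the grasp point. The pads swing forward as they close: fully open they stand 13 mm farther back than shut.
Start: joints at [1.052, 0.477, 0.022, 1.555, -0.011, 1.109, -0.083], TCP at [0.27, -0.619, 0.231] pointing down, gripper open.
Joint ranges: [-2.96, 2.96], [-0.34, 2.1], [-1.41, 1.46], [0.24, 2.44], [-1.37, 4.51], [0.17, 1.92], [-2.96, 2.96]. Speed limits (rad/s): [2.39, 2.39, 3.14, 3.14, 3.14, 3.14, 3.14].

INTERFACE

Orientations are given as a rotation vector (axis times angle).
In Python, from bench import r gives the robot as it stands. The module is installed in compiled form; this text tells all that it offers.
- The arm moves only by the tool send_rows, never from a script. Its argument "moves" is one flat list of numbers, 4 for each row, row after row: the shift along the tool's x, y, z in mm, then the turn about the tool's z in degrees. A call has 1 to 8 rows; each row is the pose to reach, as a shift and turn from the pose commanded when the call began, along the tool's axes at that moment; what a row does not reach only later rows make up. A row lasts 1/8 s, in which the tool goes at most 62.5 mm and 10.7 degrees, less where a joint would pass 70% of its speed; a pose out of reach is approached as far as the arm can. A call with a gripper value outside its range is refused whole. "hand" is the closure, from 0 (fully open) to 1 (shut), set as the call begins (left out, the last holds). The fingers move at their own pace and stop on an object; "newtons" is the grip in N (left out, the last holds). Time passes only in rows, so rows that repeat a pose let the fingers close. It gives the time, the measured TCP pose, the force and the opening at its end, in the units of the state.
- r.get_obs(): the state, without advancing time (a new reading comes with each control period).
- r.grab_frame(name): name is "side" or "top"; returns a dict with "img" (420x560x3 uint8, red, green, blue), "mtx" (3x3 intrinsics, pixels), "D" ([k1, k2, p1, p2, k3] as OpenCV has them; the pictures are not rectified), "world_to_cam" (4x4, takes a point from world to camera coordinates). Camera axes: x right, y up, looking along -z (the intrinsics and any distortion apply to the point x, -y, -z); pixel columns grow to the right and rows downward; lengths in m; the calibration is good to about 2 mm. A picture is of the moment at which its call begins. There is no depth.
- r.hand_in(): hands the job in, once; it reports no verdict.
The state is a dict: "clock": time; "joints": joint angles; "qvel": joint speeds; "tau": joint torques, N m; "tcp_pos": TCP position; "orientation": TCP orientation; "contact_force": force on the tool from outside, world axes, zero at the start; "moment": the same for the moment, N m; "grip_width": finger opening in m.
Only numpy, scipy, OpenCV 4.12 (cv2) and the standard library are available. Lean on these libraries where they do the work, as an engineer would, in place of code of your own. Each camera call takes 0.05 s, during which the arm holds its last target.

## Working session

There is one attempt and no reset: what is moved stays moved. The work goes in short steps, Python scripts to look and compute and a tool call to move; the robot and the scene stay as the last step left them, time stands still between calls to the robot, and variables do not carry over. Pictures are saved under pics/ and viewed, and the job is handed in when it is done.

Besides the shell and the picture viewer there is one more tool, called after ">>>" by a JSON object that holds its "api" and its "payload", one argument or row to a line. send_rows: Moves the arm, as the interface text tells. Its arguments: {"type":"object","properties":{"moves":{"type":"array"},"hand":{"type":"number"},"newtons":{"type":"number"}},"required":["moves"]}

```bash
mkdir -p pics; cat > h.py <<'E'
import numpy as np, cv2
from bench import r
from scipy.spatial.transform import Rotation as R
def grab(name,fn=None):
    f=r.grab_frame(name)
    if fn: cv2.imwrite('pics/'+fn,f['img'][:,:,::-1])
    return f
def ray(f,px):
    px=np.array(px,float).reshape(-1,1,2)
    n=cv2.undistortPoints(px,np.array(f['mtx'],float),np.array(f['D'],float)).reshape(-1,2)
    T=np.array(f['world_to_cam']);Rm=T[:3,:3];t=T[:3,3]
    d=np.c_[n[:,0],-n[:,1],-np.ones(len(n))]@Rm
    return -Rm.T@t,d
def onz(f,px,z):
    o,d=ray(f,px); return o+d*((z-o[2])/d[:,2])[:,None]
def proj(f,P):
    P=np.array(P,float).reshape(-1,3);T=np.array(f['world_to_cam'])
    c=P@T[:3,:3].T+T[:3,3]; c=c*[1,-1,-1]
    return cv2.projectPoints(c,np.zeros(3),np.zeros(3),np.array(f['mtx'],float),np.array(f['D'],float))[0].reshape(-1,2)
def st():
    o=r.get_obs(); print({k:np.round(o[k],4) for k in ['clock','joints','tcp_pos','orientation','contact_force','grip_width']})
    return o
E
python3 - <<'E'
from h import *
o=st();print(r.grasp_offset,R.from_rotvec(o['orientation']).as_matrix().round(3))
for n in ['side','top']:
    f=grab(n,n+'0.png');print(n,f['mtx'],f['D'],np.array(f['world_to_cam']).round(3))
E
```

```text
{'clock': np.float64(0.0), 'joints': array([ 1.0519,  0.4778,  0.0223,  1.5565, -0.0115,  1.1093, -0.0831]), 'tcp_pos': array([ 0.2693, -0.6183,  0.2303]), 'orientation': array([-3.0738e+00, -6.4050e-01,  8.0000e-04]), 'contact_force': array([0.2255, 0.5763, 0.1453]), 'grip_width': np.float64(0.0854)}
0.0187 [[ 0.917  0.399 -0.001]
 [ 0.399 -0.917  0.002]
 [-0.    -0.002 -1.   ]]
side [[463.59041847   0.         270.5350722 ]
 [  0.         463.59041847 207.92845726]
 [  0.           0.           1.        ]] [-0.11183632  0.          0.          0.          0.        ] [[-0.96  -0.279 -0.013  0.535]
 [ 0.203 -0.727  0.656 -0.064]
 [-0.193  0.627  0.754 -1.238]
 [ 0.     0.     0.     1.   ]]
top [[389.05418177   0.         291.12503216]
 [  0.         389.05418177 207.65934745]
 [  0.           0.           1.        ]] [0.00654746 0.         0.         0.         0.        ] [[ 0.027 -0.999  0.017  0.117]
 [ 0.989  0.029  0.142 -0.557]
 [-0.142  0.013  0.99  -0.845]
 [ 0.     0.     0.     1.   ]]
```

View pics/side0.png

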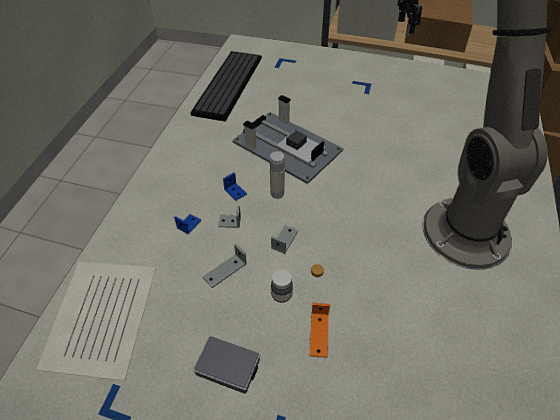

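View pics/top0.png

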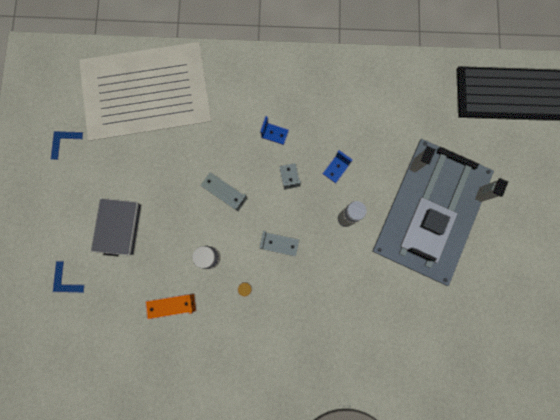

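Steel grey candidates in the top view are (224,191), (280,244) and (289,176). The blue pieces at (274,132) and (338,167) and the orange one at (170,306) are decoys. I'll confirm this in enlarged crops.

```bash
python3 - <<'E'
import cv2
t=cv2.imread('pics/top0.png');s=cv2.imread('pics/side0.png')
cv2.imwrite('pics/t_c.png',cv2.resize(t[120:270,190:310],None,fx=4.9,fy=4,interpolation=cv2.INTER_CUBIC)[:600] if 0 else cv2.resize(t[120:270,180:330],(600,600),interpolation=cv2.INTER_CUBIC))
cv2.imwrite('pics/s_c.png',cv2.resize(s[195:295,190:310],(720,600),interpolation=cv2.INTER_CUBIC))
cv2.imwrite('pics/t_st.png',cv2.resize(t[130:290,365:515],(562,600),interpolation=cv2.INTER_CUBIC))
E
```

```text
(no output)
```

View pics/t_c.png

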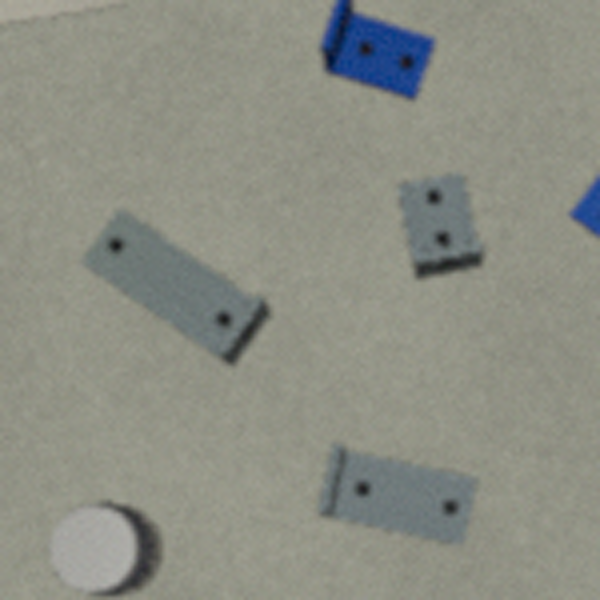

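View pics/s_c.png

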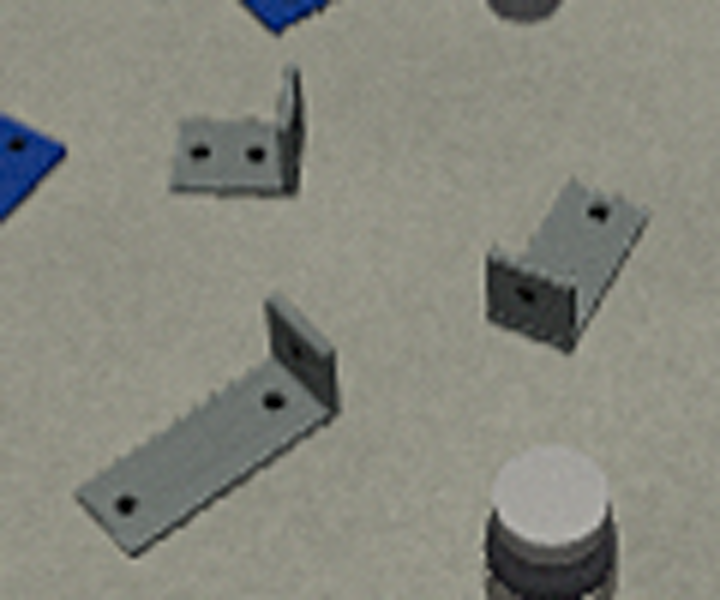

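View pics/t_st.png

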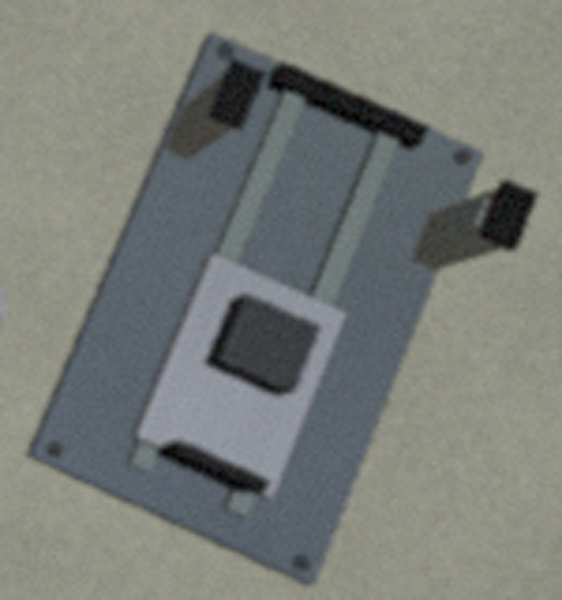

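```bash
cat > crop.py <<'E'
import cv2,numpy as np
def crop(img,cx,cy,w,h,s):
    c=img[cy-h//2:cy+h//2,cx-w//2:cx+w//2]
    c=cv2.resize(c,None,fx=s,fy=s,interpolation=cv2.INTER_CUBIC)
    c=np.clip((c.astype(float)-30)*1.6,0,255).astype(np.uint8)
    for i in range(0,w,5): 
        cv2.line(c,(i*s,0),(i*s,4 if i%10 else 10),(0,0,255),1)
        if i%10==0: cv2.putText(c,str(cx-w//2+i),(i*s,20),0,.35,(0,0,255),1)
    for j in range(0,h,5):
        cv2.line(c,(0,j*s),(4 if j%10 else 10,j*s),(0,0,255),1)
        if j%10==0: cv2.putText(c,str(cy-h//2+j),(0,j*s+10),0,.35,(0,0,255),1)
    return c
E
python3 - <<'E'
from crop import *
t=cv2.imread('pics/top0.png');s=cv2.imread('pics/side0.png')
a=crop(t,224,191,60,50,6)
b=crop(t,284,175,40,50,6)
c=crop(t,280,244,60,50,6);d=crop(s,225,267,60,50,6)
z=lambda *k:np.hstack(k)
cv2.imwrite('pics/A.png',np.vstack([z(a,c),z(d,crop(s,285,238,60,50,6))]))
cv2.imwrite('pics/B.png',z(crop(t,290,175,40,50,10),crop(s,230,217,40,50,10)))
E
```

```text
(no output)
```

View pics/A.png

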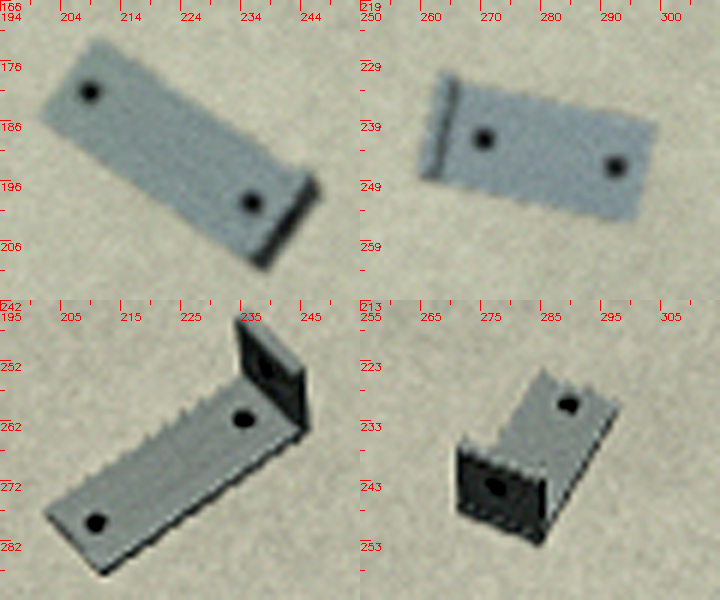

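View pics/B.png

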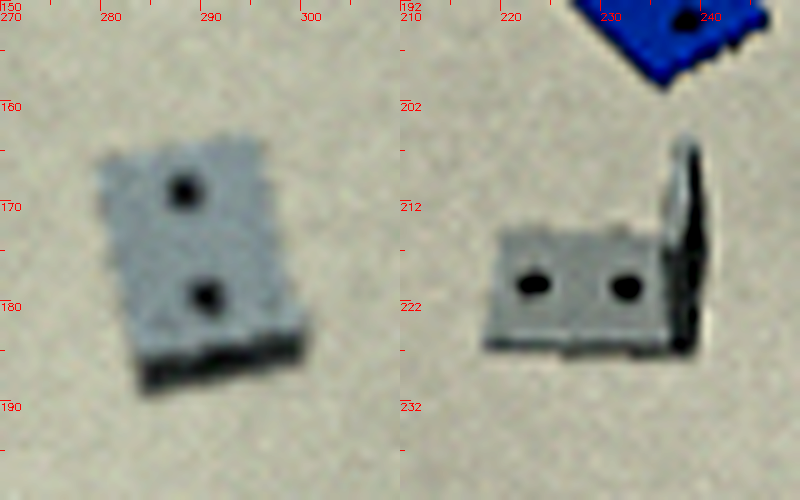

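Identity is confirmed: grey long is large at (224,191), grey middle is medium at (280,244), grey short is small at (289,176). Next I'll crop the stage.

```bash
python3 - <<'E'
from crop import *
t=cv2.imread('pics/top0.png');s=cv2.imread('pics/side0.png')
cv2.imwrite('pics/C.png',crop(t,436,212,130,150,4))
cv2.imwrite('pics/D.png',crop(s,288,138,120,100,6))
E
```

```text
(no output)
```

View pics/C.png

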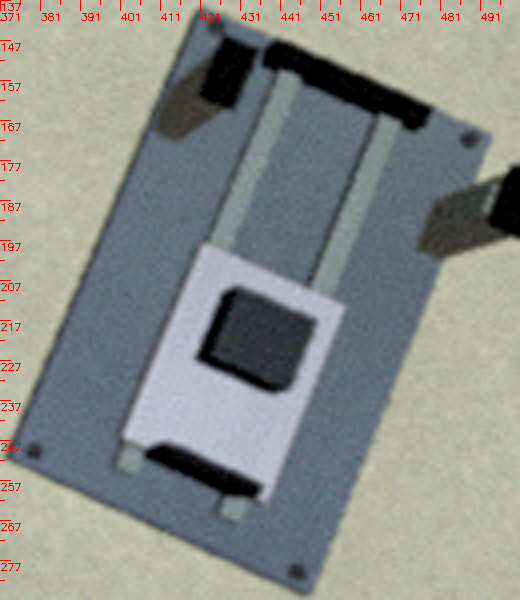

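View pics/D.png

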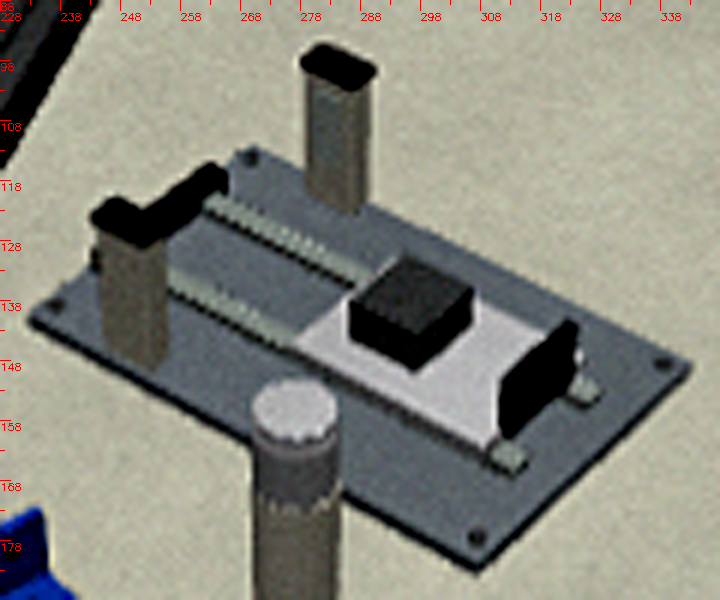

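```bash
cat > fit.py <<'E'
from h import *
from scipy.optimize import least_squares
def px(u,v,s,o,off=(0,0)): return ((u-off[0]+.5)/s-.5+o[0],(v-off[1]+.5)/s-.5+o[1])
def fit(obs,guess,verbose=True):
    # obs: (frame, localpt mm, pixel)
    def f(p):
        c,s=np.cos(p[2]),np.sin(p[2]);e=[]
        for fr,l,q in obs:
            l=np.array(l)/1000.; w=[p[0]+c*l[0]-s*l[1],p[1]+s*l[0]+c*l[1],l[2]]
            e.append(proj(fr,w)[0]-q)
        return np.ravel(e)
    so=least_squares(f,guess,loss='soft_l1',x_scale=[.01,.01,.1]); 
    if verbose: print('pose',so.x[:2].round(4),np.degrees(so.x[2]).round(2),'res',f(so.x).reshape(-1,2).round(1).tolist())
    return so.x
E
cat > m1.py <<'E'
from fit import *
import pickle
T=grab('top');S=grab('side')
a=(194,166);b=(250,219);c=(195,242);d=(255,213)
tp=lambda u,v:px(u,v,6,a)
obs={}
L=55
obs['large']=[(T,(L,-20,6),px(100,38,6,a)),(T,(L,20,6),px(40,118,6,a)),(T,(-L,-20,0),px(321,192,6,a)),(T,(-L,20,0),px(264,271,6,a)),
(S,(L,-20,6),px(45,512,6,c,(0,300))),(S,(L,20,0),px(103,575,6,c,(0,300))),(S,(-L,20,48),px(307,365,6,c,(0,300))),(S,(-L,20,0),px(307,435,6,c,(0,300))),(S,(-L,-20,48),px(243,317,6,c,(0,300)))]
L=42;o=(360,0);p=(360,300)
obs['medium']=[(T,(L,20,6),px(657,123,6,b,o)),(T,(L,-20,6),px(637,222,6,b,o)),(T,(-L,20,48),px(441,72,6,b,o)),(T,(-L,-20,48),px(420,178,6,b,o)),
(S,(-L,20,48),px(457,443,6,d,p)),(S,(-L,-20,48),px(548,478,6,d,p)),(S,(-L,-20,0),px(541,545,6,d,p)),(S,(-L,20,0),px(458,512,6,d,p)),(S,(L,20,6),px(543,372,6,d,p)),(S,(L,-20,6),px(620,405,6,d,p))]
L=29;a=(270,150);b=(210,192);o=(400,0)
obs['small']=[(T,(L,20,6),px(99,158,10,a)),(T,(L,-20,6),px(262,136,10,a)),(T,(-L,20,0),px(142,393,10,a)),(T,(-L,-20,0),px(305,360,10,a)),
(S,(L,20,6),px(485,345,10,b,o)),(S,(L,-20,6),px(502,230,10,b,o)),(S,(-L,20,0),px(695,355,10,b,o)),(S,(-L,-20,48),px(695,137,10,b,o))]
g={'large':(.6,.28,.6),'medium':(.45,.15,-1.7),'small':(.6,.13,.1)}
for k in obs: fit(obs[k],g[k])
a=(371,137);b=(228,88)
plate=[(T,(190,95,12),px(201,10,4,a)),(T,(190,-95,12),px(492,133,4,a)),(T,(-110,-95,12),px(310,595,4,a)),(T,(-110,95,12),px(8,460,4,a)),
(S,(190,-95,12),px(250,148,6,b)),(S,(-110,-95,12),px(692,365,6,b)),(S,(-110,95,12),px(478,565,6,b)),(S,(190,95,12),px(30,320,6,b))]
pl=fit(plate,(.5,-.25,-.4))
seat=[(T,(45,45,32),px(205,242,4,a)),(T,(45,-45,32),px(346,305,4,a)),(T,(-80,-45,32),px(268,500,4,a)),(T,(-80,45,32),px(122,440,4,a)),
(T,(22,24,60),px(238,288,4,a)),(T,(22,-24,60),px(317,318,4,a)),(T,(-22,-24,60),px(290,383,4,a)),(T,(-22,24,60),px(213,347,4,a)),
(S,(22,-24,60),px(410,252,6,b)),(S,(-22,-24,60),px(473,290,6,b)),(S,(-22,24,60),px(415,328,6,b)),(S,(22,24,60),px(348,297,6,b))]
se=fit(seat,pl)
c,s=np.cos(pl[2]),np.sin(pl[2]);dd=se[:2]-pl[:2];print('carriage',dd@[c,s],'lat',dd@[-s,c])
print('can top', onz(T,[(356,211)],.15))
for n,uv,z in [('jar',(204.5,257),.075),('puck',(245,289),.014)]: print(n,onz(T,[uv],z)[0].round(3))
E
python3 m1.py
```

```text
pose [0.5925 0.2942] 57.19 res [[-1.1, -0.5], [-1.1, -0.2], [0.1, 0.1], [-0.2, 0.7], [-0.1, -0.9], [-0.0, 0.3], [-0.4, -0.1], [0.6, -0.8], [0.3, -1.9]]
pose [0.4718 0.1568] -99.81 res [[-0.1, 0.0], [-0.1, 0.5], [-0.4, -0.1], [-0.7, -0.1], [0.2, 0.2], [-0.7, -0.2], [0.3, -0.3], [0.2, -0.2], [-0.4, -0.8], [0.3, -1.3]]
pose [0.6349 0.1385] 12.8 res [[-0.6, 0.2], [-0.5, -0.7], [-0.2, 0.5], [-0.1, 0.7], [-0.4, -1.3], [-0.2, -1.0], [-0.1, -0.0], [0.3, -1.0]]
pose [ 0.5243 -0.187 ] -23.03 res [[-0.9, -1.3], [-0.1, 0.2], [-0.0, 0.9], [-0.9, -0.2], [0.3, -1.5], [0.5, -1.2], [0.4, -0.7], [-0.7, -1.6]]
pose [ 0.5302 -0.1905] -22.76 res [[-0.9, -0.7], [0.2, -0.4], [0.0, 0.9], [-0.4, -0.7], [0.2, -1.2], [0.5, 0.1], [0.1, 1.9], [-0.8, 2.0], [-0.9, -0.8], [0.1, -1.5], [0.4, 0.3], [0.0, -0.5]]
carriage 0.006803914538644531 lat -0.0009411444746732743
can top [[0.53423355 0.00522691 0.15      ]]
jar [0.436 0.315 0.075]
puck [0.368 0.232 0.014]
```

```bash
cat > plan.py <<'E'
from h import *
import sys
def plan(t,psi):
    o=r.get_obs();M=R.from_rotvec(o['orientation']).as_matrix();p=np.array(o['tcp_pos'])
    cur=np.degrees(np.arctan2(M[1,0],M[0,0])); tilt=np.degrees(np.arccos(-M[2,2]))
    print('clk',round(float(o['clock']),2),'p',p.round(4),'psi',round(cur,2),'tilt',round(tilt,2),'F',np.round(o['contact_force'],1),'w',round(float(o['grip_width']),4))
    d=M.T@(np.array(t)-p)*1000; tr=-((psi-cur+180)%360-180)
    print('  shift mm',d.round(1),'turn',round(tr,2))
if __name__=='__main__':
    a=list(map(float,sys.argv[1:])); 
    for i in range(0,len(a),4): plan(a[i:i+3],a[i+3])
E
python3 plan.py .564 .2505 .2 57.2 .564 .2505 .012 57.2
```

```text
clk 0.2 p [ 0.2694 -0.6185  0.2307] psi 23.54 tilt 0.06 F [-0.8  0.5  0.1] w 0.0856
  shift mm [ 617.1 -679.1   31.4] turn -33.66
clk 0.2 p [ 0.2694 -0.6185  0.2307] psi 23.54 tilt 0.06 F [-0.8  0.5  0.1] w 0.0856
  shift mm [ 617.1 -678.9  219.4] turn -33.66
```

>>> {"api": "send_rows", "payload": {
  "moves": [39, -42, 0, -2, 77, -85, 0, -4, 116, -127, 0, -6, 154, -170, 0, -8, 193, -212, 0, -10, 231, -255, 0, -12, 270, -297, 0, -14, 309, -340, 0, -17],
  "hand": 0,
  "newtons": 100
}}

```text
clock: 1.2
tcp_pos: [0.4174, -0.1821, 0.2315]
orientation: [2.946, 1.09, 0.001]
contact_force: [1.2, -0.9, 0.5]
grip_width: 0.0856
```

```bash
python3 plan.py .564 .2505 .12 57.2
```

```text
clk 1.2 p [ 0.4174 -0.1821  0.2315] psi 40.61 tilt 0.04 F [ 1.2 -0.9  0.5] w 0.0856
  shift mm [ 392.8 -233.1  111.4] turn -16.59
```

>>> {"api": "send_rows", "payload": {
  "moves": [49, -29, 0, -2, 98, -58, 0, -4, 147, -87, 0, -6, 196, -117, 0, -8, 245, -146, 20, -10, 295, -175, 50, -12, 344, -204, 80, -14, 393, -233, 111, -16.6]
}}

```text
clock: 2.2
tcp_pos: [0.5631, 0.2445, 0.1225]
orientation: [2.758, 1.503, 0.0]
contact_force: [0.0, -0.8, 1.0]
grip_width: 0.0854
```

```bash
python3 plan.py .564 .2505 .012 57.2; python3 -c "
from h import *
grab('side','s1.png');grab('top','t1.png')"
```

```text
clk 2.2 p [0.5631 0.2445 0.1225] psi 57.18 tilt 0.03 F [ 0.  -0.8  1. ] w 0.0854
  shift mm [  5.5  -2.5 110.5] turn -0.02
```

View pics/s1.png

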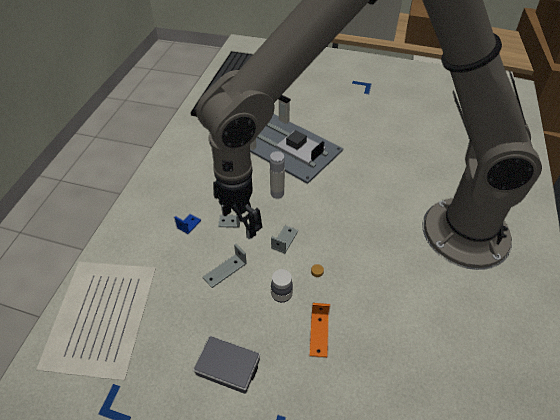

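View pics/t1.png

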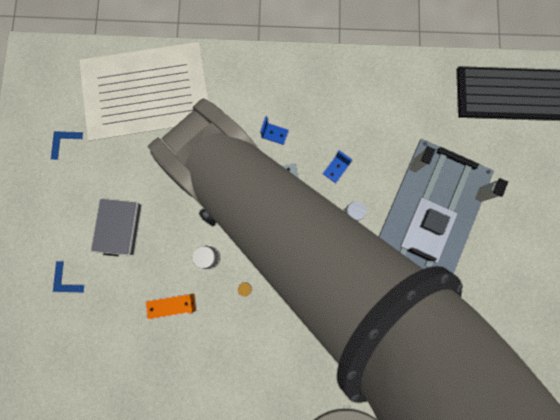

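The arm lags slightly at the end of fast rows. Side view: gripper over the large's heel at about (240,215), with the path clear.

```bash
python3 plan.py .564 .2505 .012 57.2
```

```text
clk 2.3 p [0.5602 0.2497 0.1198] psi 57.62 tilt 0.35 F [-0.8 -0.3 -0.6] w 0.0855
  shift mm [  2.7   3.4 107.8] turn 0.42
```

>>> {"api": "send_rows", "payload": {
  "moves": [0, 0, 25, 0, 0, 0, 50, 0, 0, 0, 75, 0, 0, 0, 95, 0, 0, 0, 108, 0, 0, 0, 108, 0]
}}

```text
clock: 3.05
tcp_pos: [0.562, 0.2427, 0.0148]
orientation: [2.759, 1.502, -0.002]
contact_force: [0.7, 0.3, 0.1]
grip_width: 0.0851
```

```bash
python3 plan.py .564 .2505 .012 57.2; python3 -c "
from h import *
from crop import crop
f=grab('side','s2.png')
cv2.imwrite('pics/s2c.png',crop(f['img'][:,:,::-1],235,255,100,80,7))"
```

```text
clk 3.05 p [0.562  0.2427 0.0148] psi 57.13 tilt 0.08 F [0.7 0.3 0.1] w 0.0851
  shift mm [ 7.6 -2.5  2.8] turn -0.07
```

View pics/s2c.png

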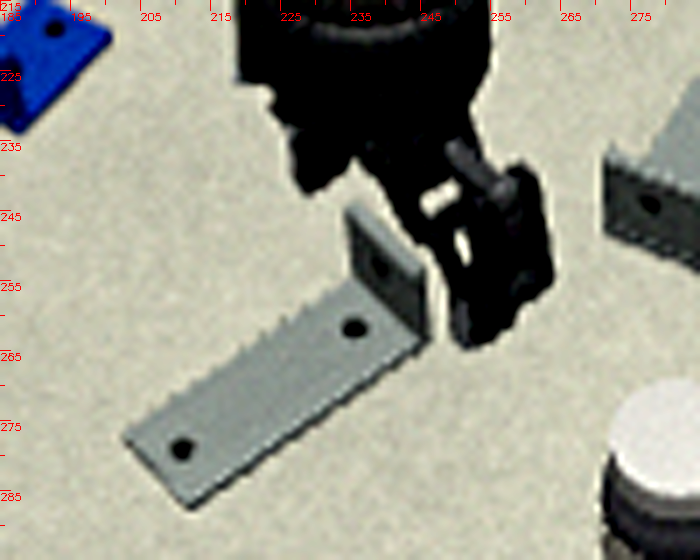

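>>> {"api": "send_rows", "payload": {
  "moves": [8, -2.5, 3, 0, 8, -2.5, 3, 0]
}}

```text
clock: 3.35
tcp_pos: [0.5651, 0.2527, 0.0132]
orientation: [-2.758, -1.503, -0.003]
contact_force: [-0.6, 0.9, 0.6]
grip_width: 0.0855
```

```bash
python3 plan.py .564 .2505 .012 57.2; python3 -c "
from h import *
from crop import crop
f=grab('side','s3.png')
cv2.imwrite('pics/s3c.png',crop(f['img'][:,:,::-1],235,255,100,80,7))"
```

```text
clk 3.35 p [0.5651 0.2527 0.0132] psi 57.19 tilt 0.1 F [-0.6  0.9  0.6] w 0.0855
  shift mm [-2.4  0.3  1.2] turn -0.01
```

View pics/s3c.png

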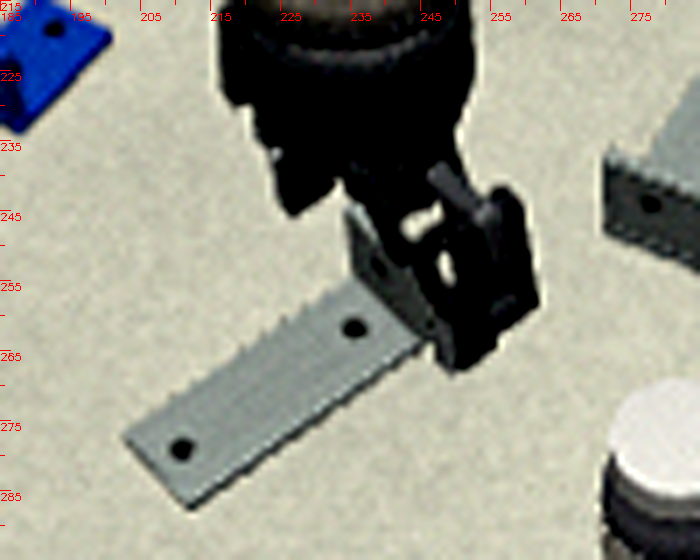

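>>> {"api": "send_rows", "payload": {
  "moves": [0, 0, 0, 0, 0, 0, 0, 0, 0, 0, 0, 0, 0, 0, 0, 0, 0, 0, 0, 0],
  "hand": 1,
  "newtons": 100
}}

```text
clock: 4.03
tcp_pos: [0.5648, 0.2511, 0.0131]
orientation: [2.759, 1.502, 0.0]
contact_force: [-1.0, -1.5, 5.7]
grip_width: 0.0385
```

```bash
python3 plan.py .564 .2505 .012 57.2; python3 -c "
from h import *
from crop import crop
f=grab('side','s4.png')
cv2.imwrite('pics/s4c.png',crop(f['img'][:,:,::-1],235,255,100,80,7))"
```

```text
clk 4.03 p [0.5648 0.2511 0.0131] psi 57.12 tilt 0.03 F [-1.  -1.5  5.7] w 0.0385
  shift mm [-0.9 -0.4  1.1] turn -0.08
```

View pics/s4c.png

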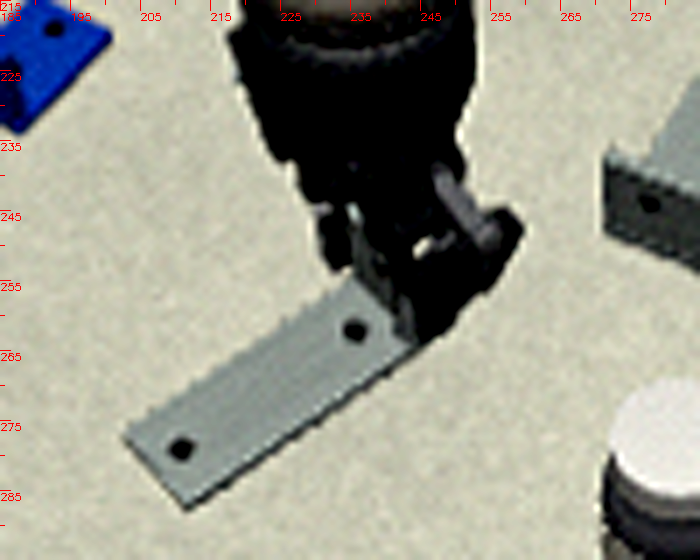

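Grasp holds (38.5 mm reading). Lift.

>>> {"api": "send_rows", "payload": {
  "moves": [0, 0, -20, 0, 0, 0, -60, 0, 0, 0, -110, 0, 0, 0, -160, 0, 0, 0, -200, 0, 0, 0, -220, 0, 0, 0, -220, 0]
}}

```text
clock: 4.95
tcp_pos: [0.565, 0.2513, 0.2336]
orientation: [2.759, 1.502, 0.003]
contact_force: [-0.3, -0.7, -3.7]
grip_width: 0.0381
```

```bash
python3 plan.py .5106 -.237 .233 67.1; python3 -c "
from h import *
from crop import crop
f=grab('side','s5.png')
cv2.imwrite('pics/s5c.png',crop(f['img'][:,:,::-1],225,180,130,120,5))"
```

```text
clk 4.95 p [0.565  0.2513 0.2336] psi 57.13 tilt 0.12 F [-0.3 -0.7 -3.7] w 0.0381
  shift mm [-4.397e+02  2.194e+02  2.000e-01] turn -9.97
```

View pics/s5c.png

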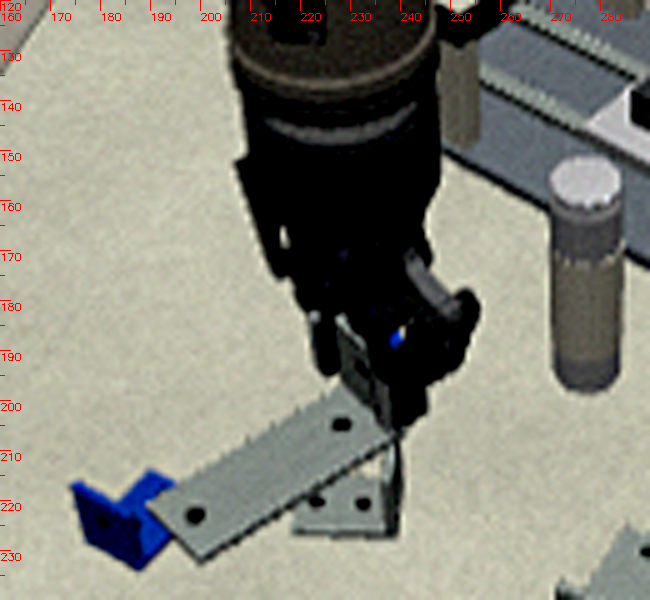

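>>> {"api": "send_rows", "payload": {
  "moves": [-13, 7, 0, 0, -45, 22, 0, -1, -85, 42, 0, -2, -130, 65, 0, -3, -175, 87, 0, -4, -219, 109, 0, -5, -264, 132, 0, -6, -309, 154, 0, -7]
}}

```text
clock: 6.0
tcp_pos: [0.5245, -0.0947, 0.231]
orientation: [-2.661, -1.667, 0.004]
contact_force: [0.8, 0.2, -2.5]
grip_width: 0.0385
```

```bash
python3 plan.py .5106 -.237 .233 67.1
```

```text
clk 6.0 p [ 0.5245 -0.0947  0.231 ] psi 64.11 tilt 0.16 F [ 0.8  0.2 -2.5] w 0.0385
  shift mm [-134.1   49.6   -2. ] turn -2.99
```

>>> {"api": "send_rows", "payload": {
  "moves": [-42, 15, 0, -1, -82, 30, 0, -2, -112, 41, 0, -3, -127, 47, 0, -3, -134, 50, 0, -3, -134, 50, 0, -3, -134, 50, 0, -3]
}}

```text
clock: 6.88
tcp_pos: [0.5132, -0.2328, 0.2325]
orientation: [-2.615, -1.74, -0.001]
contact_force: [0.1, -0.4, -3.3]
grip_width: 0.0384
```

```bash
python3 plan.py .5106 -.237 .233 67.1 .5106 -.237 .0745 67.1;python3 -c "
from h import *
from crop import crop
f=grab('side','s6.png')
cv2.imwrite('pics/s6c.png',crop(f['img'][:,:,::-1],300,110,130,120,5))
f=grab('top','t6.png')"
```

```text
clk 6.88 p [ 0.5132 -0.2328  0.2325] psi 67.26 tilt 0.04 F [ 0.1 -0.4 -3.3] w 0.0384
  shift mm [-4.9 -0.8 -0.5] turn 0.16
clk 6.88 p [ 0.5132 -0.2328  0.2325] psi 67.26 tilt 0.04 F [ 0.1 -0.4 -3.3] w 0.0384
  shift mm [ -5.   -0.8 158. ] turn 0.16
```

View pics/s6c.png

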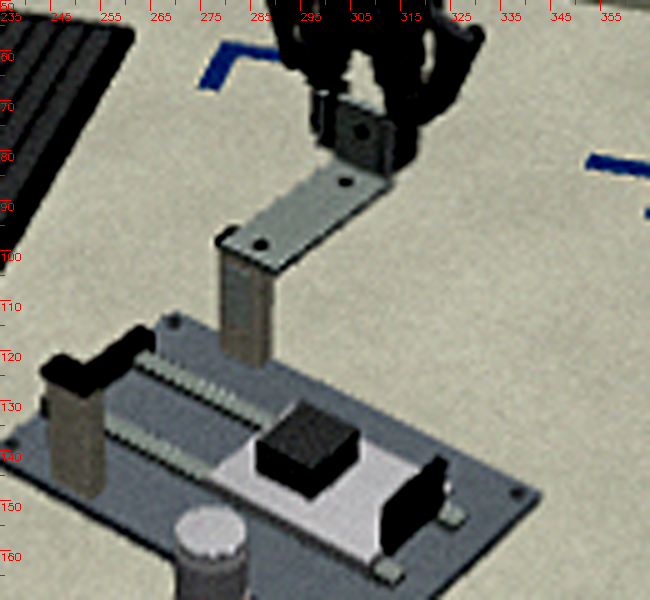

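View pics/t6.png

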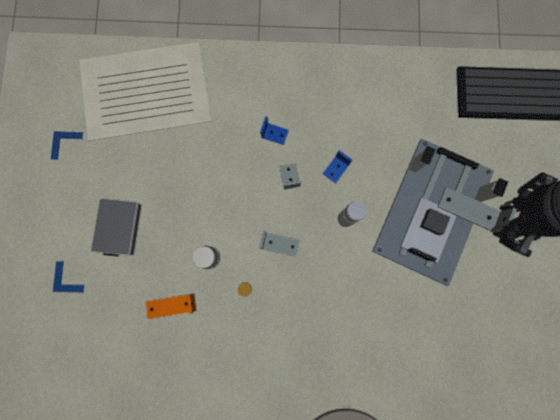

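>>> {"api": "send_rows", "payload": {
  "moves": [-5, -1, 30, 0, -5, -1, 60, 0, -5, -1, 90, 0, -5, -1, 115, 0, -5, -1, 128, 0, -5, -1, 128, 0, -5, -1, 128, 0]
}}

```text
clock: 7.85
tcp_pos: [0.5109, -0.2387, 0.1056]
orientation: [2.616, 1.736, 0.002]
contact_force: [-0.1, -0.0, -2.4]
grip_width: 0.038
```

```bash
python3 plan.py .5106 -.237 .0745 67.1;python3 -c "
from h import *
from crop import crop
f=grab('side');g=grab('top')
cv2.imwrite('pics/st7.png',np.hstack([crop(f['img'][:,:,::-1],295,120,80,100,5),crop(g['img'][:,:,::-1],455,205,80,100,5)]))"
```

```text
clk 7.85 p [ 0.5109 -0.2387  0.1056] psi 67.15 tilt 0.11 F [-0.1 -0.  -2.4] w 0.038
  shift mm [ 1.4 -1.  31.1] turn 0.05
```

View pics/st7.png

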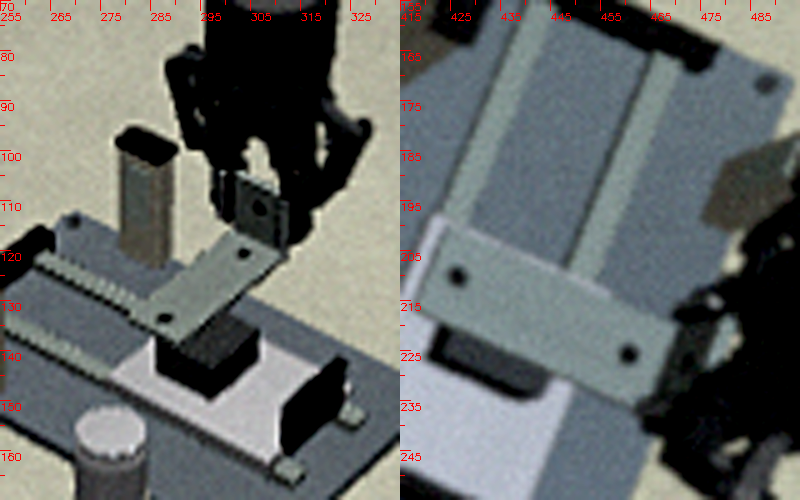

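```bash
python3 - <<'E'
from fit import *
g=grab('top')
o=(415,155);f=(400,0);z=98.5
x=fit([(g,(55,-20,z),px(431,214,5,o,f)),(g,(55,20,z),px(411,292,5,o,f)),(g,(-50,20,z),px(636,406,5,o,f)),(g,(-50,-20,z),px(672,313,5,o,f))],(.53,-.19,1.17))
M=R.from_rotvec(r.get_obs()['orientation']).as_matrix();p=np.array(r.get_obs()['tcp_pos'])
print(M.T@(np.r_[x[:2],p[2]]-p)*1000)
E
```

```text
pose [ 0.5356 -0.1898] 66.74 res [[2.1, -0.4], [-0.9, 0.9], [0.1, -1.1], [-0.3, 0.4]]
[5.48435693e+01 3.93691042e+00 4.96177599e-03]
```

>>> {"api": "send_rows", "payload": {
  "moves": [0, -3, 10, 0, 0, -3, 20, 0, 0, -3, 27, 0, 0, -3, 31, 0, 0, -3, 32, 0, 0, -3, 32, 0]
}}

```text
clock: 8.75
tcp_pos: [0.507, -0.2374, 0.0729]
orientation: [-2.618, -1.737, 0.001]
contact_force: [-4.2, -0.1, 3.1]
grip_width: 0.0382
```

```bash
python3 plan.py .5106 -.237 .0731 67.1;python3 -c "
from h import *
from crop import crop
f=grab('side');g=grab('top')
cv2.imwrite('pics/st8.png',np.hstack([crop(f['img'][:,:,::-1],295,120,80,100,5),crop(g['img'][:,:,::-1],455,205,80,100,5)]))"
```

```text
clk 8.75 p [ 0.507  -0.2374  0.0729] psi 67.13 tilt 0.04 F [-4.2 -0.1  3.1] w 0.0382
  shift mm [ 1.8  3.2 -0.2] turn 0.03
```

View pics/st8.png

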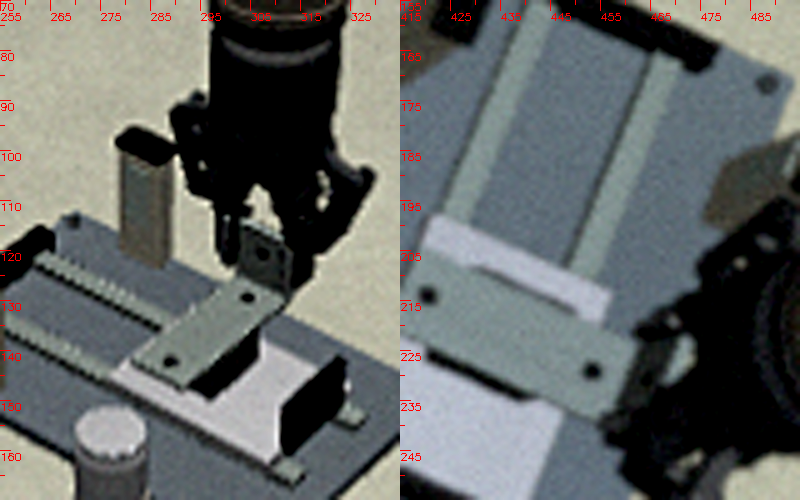

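>>> {"api": "send_rows", "payload": {
  "moves": [0, 0, 0, 0, 0, 0, 0, 0, 0, 0, 0, 0, 0, 0, 0, 0],
  "hand": 0
}}

```text
clock: 9.35
tcp_pos: [0.5074, -0.2374, 0.0726]
orientation: [2.618, 1.737, 0.0]
contact_force: [-0.4, -0.3, 0.1]
grip_width: 0.0854
```

>>> {"api": "send_rows", "payload": {
  "moves": [0, 0, -30, 0, 0, 0, -75, 0, 0, 0, -120, 0, 0, 0, -155, 0, 0, 0, -155, 0]
}}

```text
clock: 9.98
tcp_pos: [0.5091, -0.238, 0.2307]
orientation: [2.613, 1.734, 0.005]
contact_force: [-0.3, 0.2, -0.7]
grip_width: 0.0854
```

```bash
python3 plan.py .4784 .1952 .2 80.2;python3 -c "
from h import *
from crop import crop
f=grab('side');g=grab('top')
cv2.imwrite('pics/s9.png',crop(f['img'][:,:,::-1],295,130,80,75,8))
cv2.imwrite('pics/t9.png',crop(g['img'][:,:,::-1],445,210,80,70,8))"
```

```text
clk 9.97 p [ 0.5091 -0.238   0.2307] psi 67.12 tilt 0.36 F [-0.3  0.2 -0.7] w 0.0854
  shift mm [ 387.2 -196.8   29.4] turn -13.08
```

View pics/s9.png

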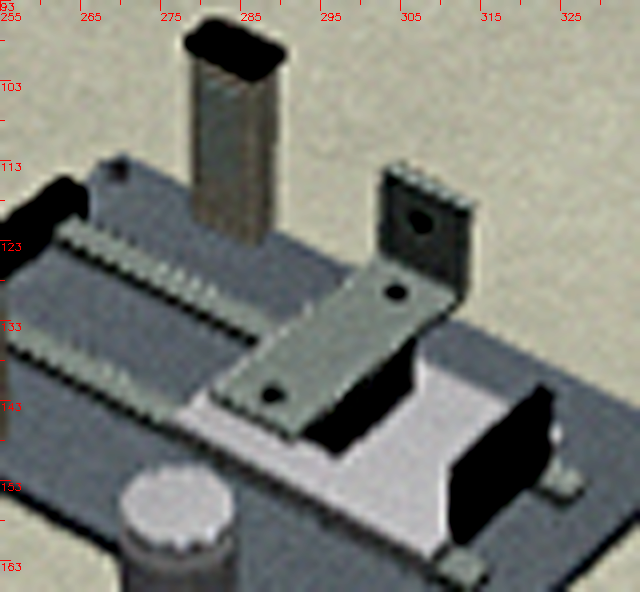

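View pics/t9.png

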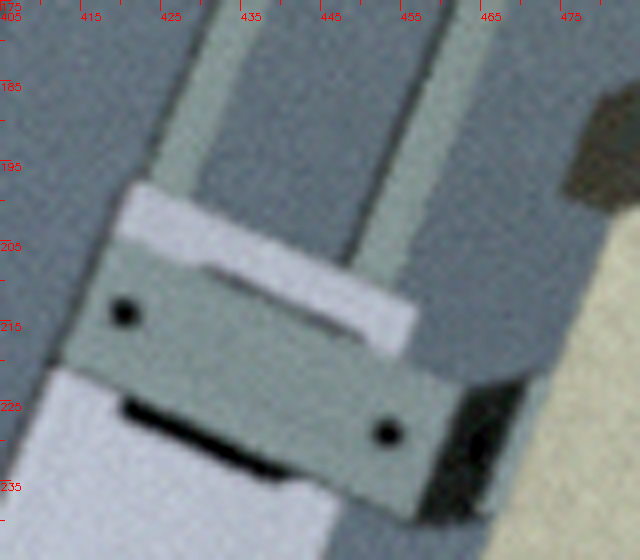

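```bash
cat > sf.py <<'E'
from fit import *
se=(.5304,-.190,np.radians(-22.9))
def rel(x,se=se):
    c,s=np.cos(se[2]),np.sin(se[2]);d=np.array(x[:2])-se[:2]
    print('in seat mm: x %.1f y %.1f ang %.1f'%(1000*(d@[c,s]),1000*(d@[-s,c]),np.degrees(x[2]-se[2])))
E
python3 - <<'E'
from sf import *
T=grab('top');S=grab('side')
o=(405,175);q=(255,93)
t=[(T,(55,-20,66),px(116,235,8,o)),(T,(55,20,66),px(62,365,8,o)),(T,(-49,-20,66),px(462,388,8,o)),(T,(-49,20,66),px(418,520,8,o))]
s=[(S,(55,-20,66),px(210,388,8,q)),(S,(55,20,66),px(295,440,8,q)),(S,(-55,-20,108),px(388,163,8,q)),(S,(-55,20,108),px(474,205,8,q)),(S,(-49,-20,66),px(380,255,8,q)),(S,(-55,20,60),px(465,298,8,q))]
rel(fit(t,(.53,-.19,1.17)));rel(fit(s,(.53,-.19,1.17)));x=fit(t+s,(.53,-.19,1.17));rel(x)
E
```

```text
pose [ 0.5265 -0.1928] 67.56 res [[-0.1, -0.1], [0.0, 0.1], [0.5, -0.1], [-0.3, 0.0]]
in seat mm: x -2.5 y -4.1 ang 90.5
pose [ 0.5259 -0.1867] 66.71 res [[-0.0, 0.5], [-0.1, -0.4], [0.2, -0.2], [0.1, -0.3], [-0.5, 0.1], [0.3, 0.4]]
in seat mm: x -5.4 y 1.3 ang 89.6
pose [ 0.5265 -0.1914] 67.12 res [[-0.6, -0.2], [-0.6, -0.1], [-0.1, 0.1], [-1.1, 0.2], [0.3, -0.4], [0.2, -1.4], [0.2, -1.1], [0.1, -1.4], [-0.4, -0.9], [0.4, -0.7]]
in seat mm: x -3.1 y -2.8 ang 90.0
```

Large stands flat and nearly centred on the pedestal (about x −3, y −2 mm). Now the medium.

>>> {"api": "send_rows", "payload": {
  "moves": [48, -25, 0, -2, 97, -49, 0, -4, 145, -74, 0, -6, 194, -98, 0, -8, 242, -123, 0, -10, 291, -148, 10, -12, 340, -172, 30, -13, 387, -197, 60, -13]
}}

```text
clock: 11.18
tcp_pos: [0.4759, 0.1973, 0.1665]
orientation: [-2.404, -2.022, -0.001]
contact_force: [1.7, -1.0, 0.0]
grip_width: 0.0855
```

>>> {"api": "send_rows", "payload": {
  "moves": [0, 0, 20, 0, 0, 0, 30, 0, 0, 0, 30, 0]
}}

```text
clock: 11.55
tcp_pos: [0.4756, 0.1946, 0.1365]
orientation: [-2.405, -2.02, 0.004]
contact_force: [-0.7, -0.1, 0.5]
grip_width: 0.0852
```

```bash
python3 plan.py .4784 .1952 .0125 80.2
```

```text
clk 11.55 p [0.4756 0.1946 0.1365] psi 80.07 tilt 0.14 F [-0.7 -0.1  0.5] w 0.0852
  shift mm [  1.2   2.9 124. ] turn -0.13
```

>>> {"api": "send_rows", "payload": {
  "moves": [1, 3, 30, 0, 1, 3, 60, 0, 1, 3, 90, 0, 1, 3, 112, 0, 1, 3, 123, 0, 1, 3, 123, 0, 1, 3, 123, 0]
}}

```text
clock: 12.42
tcp_pos: [0.48, 0.1964, 0.0155]
orientation: [2.404, 2.021, 0.003]
contact_force: [0.5, -1.1, -0.4]
grip_width: 0.085
```

```bash
python3 plan.py .4784 .1952 .0125 80.2;python3 -c "
from h import *
from crop import crop
f=grab('side')
cv2.imwrite('pics/s10.png',crop(f['img'][:,:,::-1],285,230,100,80,7))"
```

```text
clk 12.43 p [0.48   0.1964 0.0155] psi 80.11 tilt 0.1 F [ 0.5 -1.1 -0.4] w 0.085
  shift mm [-1.5 -1.4  3. ] turn -0.09
```

View pics/s10.png

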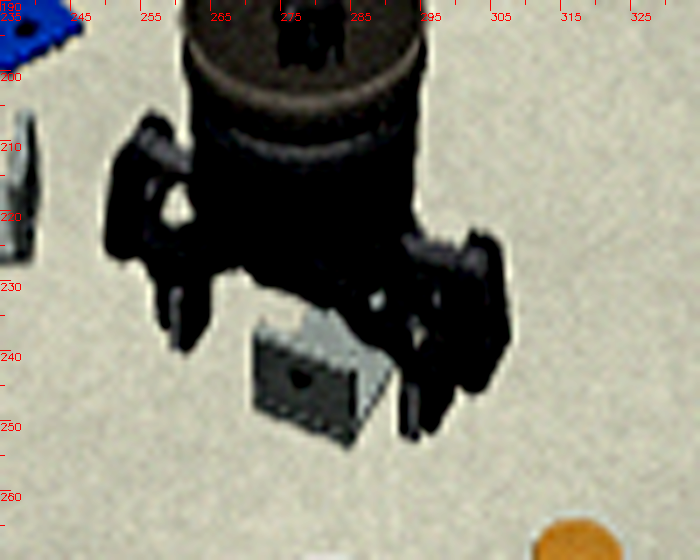

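>>> {"api": "send_rows", "payload": {
  "moves": [-1.5, -1.5, 3, 0, -1.5, -1.5, 3, 0]
}}

```text
clock: 12.72
tcp_pos: [0.4773, 0.1947, 0.0116]
orientation: [2.404, 2.022, -0.0]
contact_force: [0.7, 0.1, -0.3]
grip_width: 0.0855
```

>>> {"api": "send_rows", "payload": {
  "moves": [0, 0, 0, 0, 0, 0, 0, 0, 0, 0, 0, 0, 0, 0, 0, 0, 0, 0, 0, 0],
  "hand": 1,
  "newtons": 100
}}

```text
clock: 13.35
tcp_pos: [0.4779, 0.1952, 0.0121]
orientation: [2.404, 2.022, 0.001]
contact_force: [0.2, -0.3, 4.7]
grip_width: 0.0379
```

```bash
python3 plan.py .4784 .1952 .0125 80.2;python3 -c "
from h import *
from crop import crop
f=grab('side')
cv2.imwrite('pics/s11.png',crop(f['img'][:,:,::-1],285,230,100,80,7))"
```

```text
clk 13.35 p [0.4779 0.1952 0.0121] psi 80.13 tilt 0.05 F [ 0.2 -0.3  4.7] w 0.0379
  shift mm [ 0.1  0.5 -0.4] turn -0.07
```

View pics/s11.png

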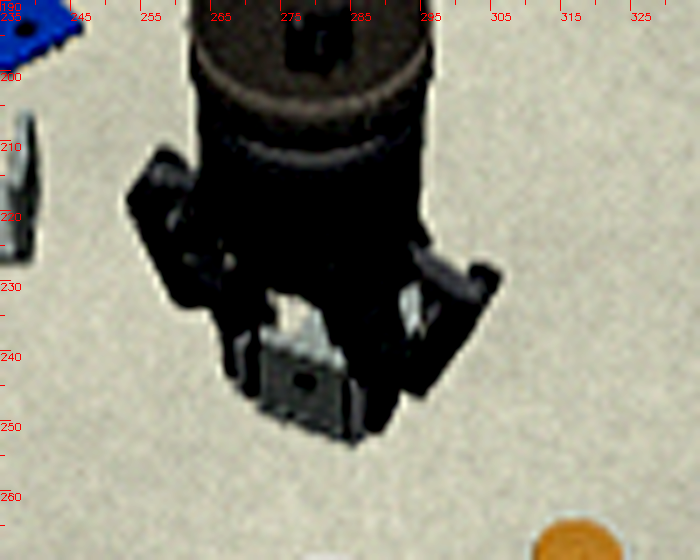

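>>> {"api": "send_rows", "payload": {
  "moves": [0, 0, -20, 0, 0, 0, -60, 0, 0, 0, -110, 0, 0, 0, -160, 0, 0, 0, -200, 0, 0, 0, -220, 0]
}}

```text
clock: 14.15
tcp_pos: [0.4779, 0.1954, 0.2337]
orientation: [2.403, 2.022, 0.004]
contact_force: [0.3, -0.1, -2.2]
grip_width: 0.0379
```

```bash
python3 plan.py .544 -.1546 .232 67.1
```

```text
clk 14.15 p [0.4779 0.1954 0.2337] psi 80.14 tilt 0.15 F [ 0.3 -0.1 -2.2] w 0.0379
  shift mm [-333.5  125.1    1.6] turn 13.04
```

>>> {"api": "send_rows", "payload": {
  "moves": [-14, 5, 0, 1, -56, 21, 0, 3, -103, 39, 0, 5, -150, 56, 0, 7, -197, 74, 0, 9, -244, 91, 0, 11, -286, 107, 0, 13, -314, 118, 0, 13]
}}

```text
clock: 15.15
tcp_pos: [0.5382, -0.1385, 0.2293]
orientation: [-2.62, -1.73, 0.005]
contact_force: [-0.8, 0.1, -1.7]
grip_width: 0.0383
```

>>> {"api": "send_rows", "payload": {
  "moves": [-15, 2, 0, 0, -20, 3, 0, 0, -20, 3, 0, 0, -20, 3, 0, 0]
}}

```text
clock: 15.65
tcp_pos: [0.535, -0.1527, 0.2316]
orientation: [-2.616, -1.74, -0.001]
contact_force: [0.6, 0.5, -1.9]
grip_width: 0.0381
```

```bash
python3 plan.py .544 -.1546 .11 67.1
```

```text
clk 15.65 p [ 0.535  -0.1527  0.2316] psi 67.25 tilt 0.02 F [ 0.6  0.5 -1.9] w 0.0381
  shift mm [  1.7   9.1 121.6] turn 0.15
```

>>> {"api": "send_rows", "payload": {
  "moves": [1.5, 9, 15, 0, 1.5, 9, 45, 0, 1.5, 9, 75, 0, 1.5, 9, 97, 0, 1.5, 9, 107, 0, 1.5, 9, 107, 0, 1.5, 9, 107, 0]
}}

```text
clock: 16.52
tcp_pos: [0.5446, -0.1563, 0.1253]
orientation: [2.617, 1.737, 0.002]
contact_force: [0.0, 0.4, -2.1]
grip_width: 0.0379
```

```bash
python3 plan.py .544 -.1546 .0795 67.1;python3 -c "
from h import *
from crop import crop
f=grab('side');g=grab('top')
cv2.imwrite('pics/st12.png',np.hstack([crop(f['img'][:,:,::-1],295,120,80,100,5),crop(g['img'][:,:,::-1],445,205,80,100,5)]))"
```

```text
clk 16.52 p [ 0.5446 -0.1563  0.1253] psi 67.14 tilt 0.09 F [ 0.   0.4 -2.1] w 0.0379
  shift mm [ 1.3 -1.3 45.8] turn 0.04
```

View pics/st12.png

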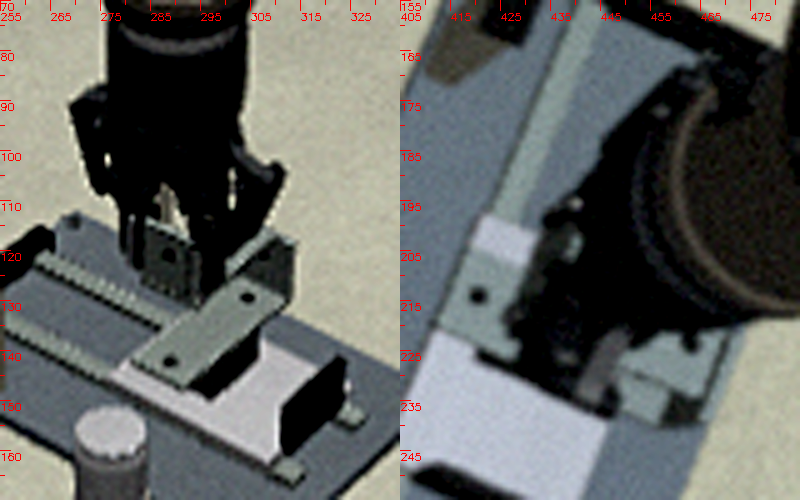

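```bash
python3 -c "
from h import *
from crop import crop
f=grab('side');g=grab('top')
cv2.imwrite('pics/st13.png',np.hstack([crop(f['img'][:,:,::-1],300,120,40,50,10),crop(g['img'][:,:,::-1],462,223,40,50,10)]))"
```

```text
(no output)
```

View pics/st13.png

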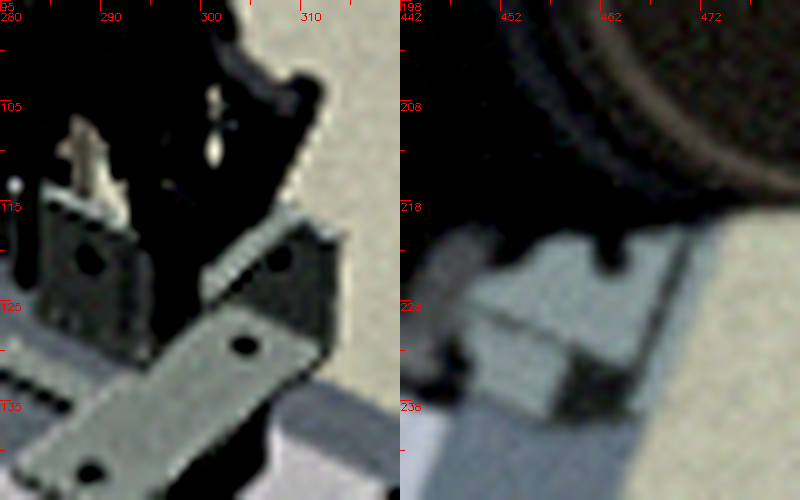

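>>> {"api": "send_rows", "payload": {
  "moves": [1, -1, 8, 0, 1, -1, 20, 0, 1, -1, 32, 0, 1, -1, 40, 0, 1, -1, 44, 0, 1, -1, 44, 0]
}}

```text
clock: 17.48
tcp_pos: [0.5432, -0.155, 0.0803]
orientation: [-2.617, -1.737, 0.0]
contact_force: [0.2, 0.1, -2.4]
grip_width: 0.038
```

```bash
python3 plan.py .544 -.1546 .0781 67.1;python3 -c "
from h import *
from crop import crop
f=grab('side');g=grab('top')
cv2.imwrite('pics/st14.png',np.hstack([crop(f['img'][:,:,::-1],300,120,40,50,10),crop(g['img'][:,:,::-1],462,223,40,50,10)]))"
```

```text
clk 17.48 p [ 0.5432 -0.155   0.0803] psi 67.13 tilt 0.03 F [ 0.2  0.1 -2.4] w 0.038
  shift mm [0.7 0.6 2.2] turn 0.03
```

View pics/st14.png

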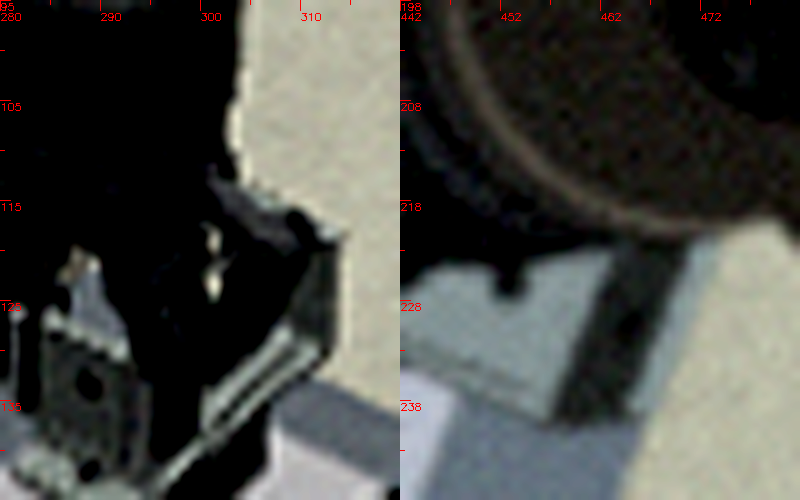

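>>> {"api": "send_rows", "payload": {
  "moves": [0, 0, 1, 0, 0, 0, 2, 0, 0, 0, 2.5, 0, 0, 0, 2.5, 0]
}}

```text
clock: 18.08
tcp_pos: [0.5433, -0.155, 0.0782]
orientation: [2.618, 1.737, 0.0]
contact_force: [-0.0, 0.7, -0.4]
grip_width: 0.0381
```

>>> {"api": "send_rows", "payload": {
  "moves": [0, 0, 0, 0, 0, 0, 0, 0, 0, 0, 0, 0, 0, 0, 0, 0],
  "hand": 0
}}

```text
clock: 18.58
tcp_pos: [0.5433, -0.155, 0.0781]
orientation: [2.618, 1.737, 0.0]
contact_force: [-0.3, -0.2, -0.3]
grip_width: 0.0854
```

>>> {"api": "send_rows", "payload": {
  "moves": [0, 0, -20, 0, 0, 0, -65, 0, 0, 0, -110, 0, 0, 0, -150, 0, 0, 0, -150, 0]
}}

```text
clock: 19.2
tcp_pos: [0.5454, -0.1552, 0.2316]
orientation: [2.613, 1.734, 0.007]
contact_force: [-0.3, -0.1, 0.2]
grip_width: 0.0855
```

```bash
python3 plan.py .6095 .1327 .2 12.8;python3 -c "
from h import *
from crop import crop
f=grab('side');g=grab('top')
cv2.imwrite('pics/s15.png',crop(f['img'][:,:,::-1],295,130,80,75,8))
cv2.imwrite('pics/t15.png',crop(g['img'][:,:,::-1],445,210,80,70,8))"
```

```text
clk 19.2 p [ 0.5454 -0.1552  0.2316] psi 67.13 tilt 0.39 F [-0.3 -0.1  0.2] w 0.0855
  shift mm [290.2 -53.1  31.5] turn 54.33
```

View pics/s15.png

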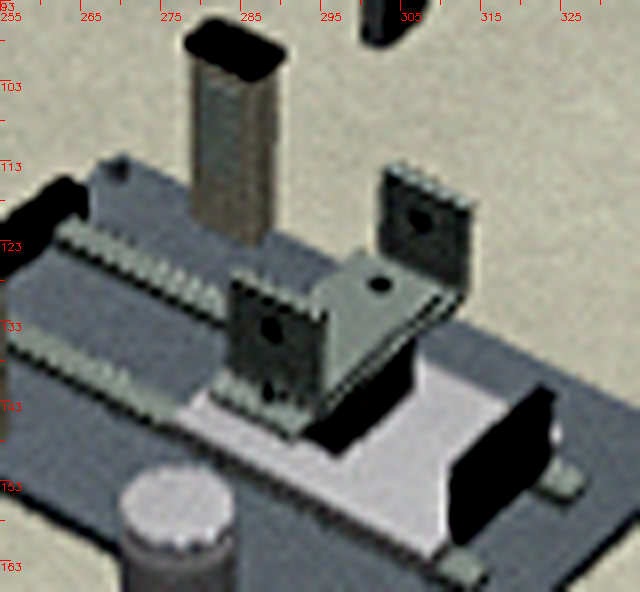

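View pics/t15.png

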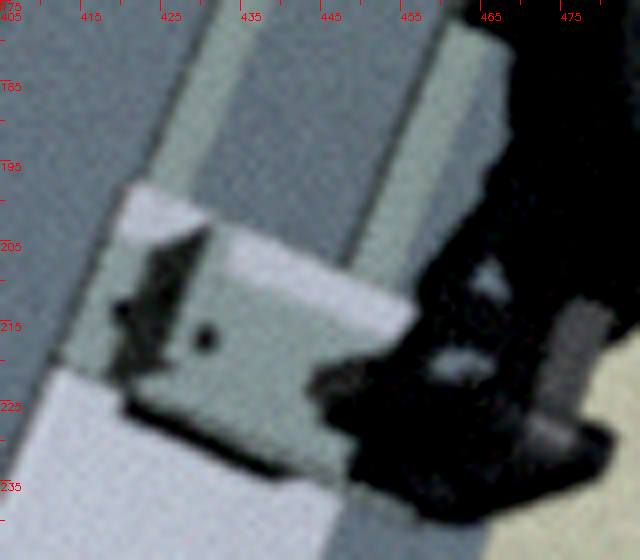

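Medium lies flat on the large with its heel on the left, square and aligned. Now the small.

>>> {"api": "send_rows", "payload": {
  "moves": [36, -6, 0, 7, 72, -13, 0, 14, 109, -20, 0, 21, 145, -26, 0, 28, 181, -33, 0, 35, 218, -40, 0, 42, 260, -48, 20, 49, 290, -53, 50, 54.3]
}}

```text
clock: 20.3
tcp_pos: [0.6069, 0.1351, 0.1765]
orientation: [-3.122, -0.348, 0.001]
contact_force: [-0.3, -0.3, -0.5]
grip_width: 0.0855
```

>>> {"api": "send_rows", "payload": {
  "moves": [0, 0, 25, 0, 0, 0, 40, 0, 0, 0, 40, 0]
}}

```text
clock: 20.68
tcp_pos: [0.606, 0.1318, 0.1362]
orientation: [3.121, 0.35, -0.006]
contact_force: [-0.2, -0.2, -0.2]
grip_width: 0.0856
```

```bash
python3 plan.py .6095 .1327 .0125 12.8
```

```text
clk 20.68 p [0.606  0.1318 0.1362] psi 12.8 tilt 0.21 F [-0.2 -0.2 -0.2] w 0.0856
  shift mm [  4.1  -0.2 123.7] turn -0.0
```

>>> {"api": "send_rows", "payload": {
  "moves": [4, 0, 30, 0, 4, 0, 60, 0, 4, 0, 90, 0, 4, 0, 112, 0, 4, 0, 122, 0, 4, 0, 122, 0, 4, 0, 122, 0]
}}

```text
clock: 21.55
tcp_pos: [0.6119, 0.134, 0.0172]
orientation: [-3.122, -0.351, -0.003]
contact_force: [-0.1, -0.3, 0.2]
grip_width: 0.0856
```

```bash
python3 plan.py .6095 .1327 .0125 12.8;python3 -c "
from h import *
from crop import crop
f=grab('side')
cv2.imwrite('pics/s16.png',crop(f['img'][:,:,::-1],230,210,100,80,7))"
```

```text
clk 21.55 p [0.6119 0.134  0.0172] psi 12.82 tilt 0.11 F [-0.1 -0.3  0.2] w 0.0856
  shift mm [-2.6  0.7  4.7] turn 0.02
```

View pics/s16.png

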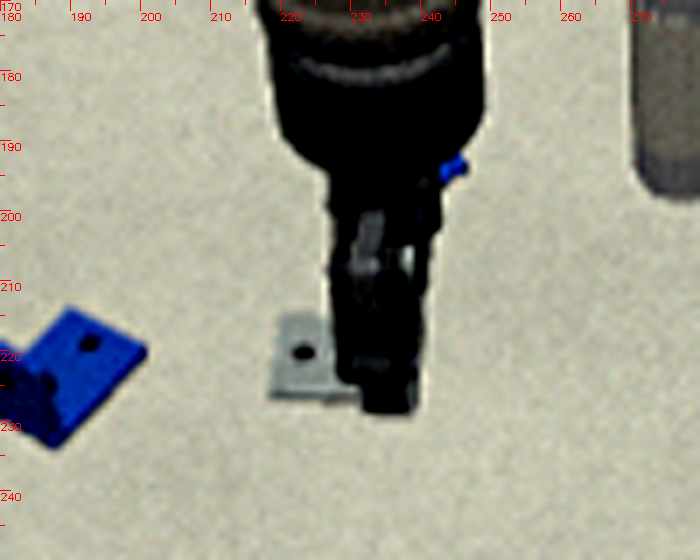

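>>> {"api": "send_rows", "payload": {
  "moves": [-2.5, 0.5, 4.5, 0, -2.5, 0.5, 4.5, 0]
}}

```text
clock: 21.85
tcp_pos: [0.6083, 0.1324, 0.0114]
orientation: [3.122, 0.351, -0.001]
contact_force: [0.4, -0.8, 0.6]
grip_width: 0.0853
```

>>> {"api": "send_rows", "payload": {
  "moves": [0, 0, 0, 0, 0, 0, 0, 0, 0, 0, 0, 0, 0, 0, 0, 0, 0, 0, 0, 0],
  "hand": 1,
  "newtons": 100
}}

```text
clock: 22.48
tcp_pos: [0.6089, 0.1328, 0.012]
orientation: [-3.122, -0.351, -0.001]
contact_force: [-1.2, -0.3, 6.1]
grip_width: 0.038
```

```bash
python3 plan.py .6095 .1327 .0125 12.8;python3 -c "
from h import *
from crop import crop
f=grab('side')
cv2.imwrite('pics/s17.png',crop(f['img'][:,:,::-1],230,210,100,80,7))"
```

```text
clk 22.48 p [0.6089 0.1328 0.012 ] psi 12.84 tilt 0.03 F [-1.2 -0.3  6.1] w 0.038
  shift mm [ 0.5  0.3 -0.5] turn 0.04
```

View pics/s17.png

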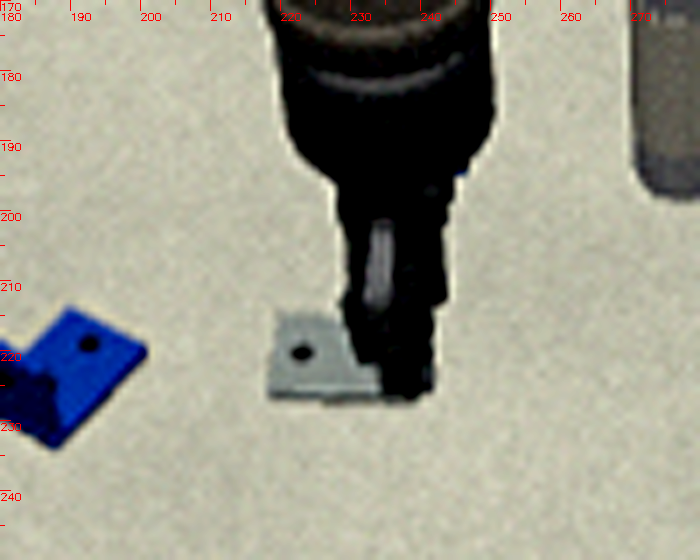

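>>> {"api": "send_rows", "payload": {
  "moves": [0, 0, -20, 0, 0, 0, -60, 0, 0, 0, -110, 0, 0, 0, -160, 0, 0, 0, -200, 0, 0, 0, -220, 0]
}}

```text
clock: 23.28
tcp_pos: [0.6093, 0.133, 0.2353]
orientation: [-3.121, -0.351, -0.006]
contact_force: [0.2, 0.5, -2.4]
grip_width: 0.038
```

```bash
python3 plan.py .5172 -.2169 .232 67.1
```

```text
clk 23.27 p [0.6093 0.133  0.2353] psi 12.84 tilt 0.23 F [ 0.2  0.5 -2.4] w 0.038
  shift mm [-167.6  320.7    2.6] turn -54.26
```

>>> {"api": "send_rows", "payload": {
  "moves": [-7, 13, 0, -3, -28, 53, 0, -10, -51, 97, 0, -18, -74, 142, 0, -26, -97, 186, 0, -34, -120, 230, 0, -42, -141, 270, 0, -49, -157, 301, 0, -54.3]
}}

```text
clock: 24.28
tcp_pos: [0.5212, -0.1979, 0.2322]
orientation: [2.616, 1.739, -0.001]
contact_force: [0.7, -0.3, -1.9]
grip_width: 0.038
```

>>> {"api": "send_rows", "payload": {
  "moves": [-18, 6, 0, 0, -23, 8, 0, 0, -23, 8, 0, 0, -23, 8, 0, 0]
}}

```text
clock: 24.78
tcp_pos: [0.5215, -0.2181, 0.2316]
orientation: [-2.615, -1.74, -0.001]
contact_force: [0.5, -0.1, -1.5]
grip_width: 0.0382
```

```bash
python3 plan.py .5172 -.2169 .131 67.1
```

```text
clk 24.77 p [ 0.5215 -0.2181  0.2316] psi 67.26 tilt 0.04 F [ 0.5 -0.1 -1.5] w 0.0382
  shift mm [ -0.6  -4.4 100.6] turn 0.16
```

>>> {"api": "send_rows", "payload": {
  "moves": [-0.5, -4.5, 15, 0, -0.5, -4.5, 40, 0, -0.5, -4.5, 65, 0, -0.5, -4.5, 85, 0, -0.5, -4.5, 97, 0, -0.5, -4.5, 97, 0, -0.5, -4.5, 97, 0]
}}

```text
clock: 25.65
tcp_pos: [0.5171, -0.2187, 0.1352]
orientation: [2.617, 1.737, 0.001]
contact_force: [-0.6, -0.6, -2.6]
grip_width: 0.0383
```

```bash
python3 plan.py .5172 -.2169 .0855 67.1;python3 -c "
from h import *
from crop import crop
f=grab('side');g=grab('top')
cv2.imwrite('pics/st18.png',np.hstack([crop(f['img'][:,:,::-1],298,115,50,70,8),crop(g['img'][:,:,::-1],445,215,50,70,8)]))"
```

```text
clk 25.65 p [ 0.5171 -0.2187  0.1352] psi 67.14 tilt 0.06 F [-0.6 -0.6 -2.6] w 0.0383
  shift mm [ 1.7 -0.6 49.7] turn 0.04
```

View pics/st18.png

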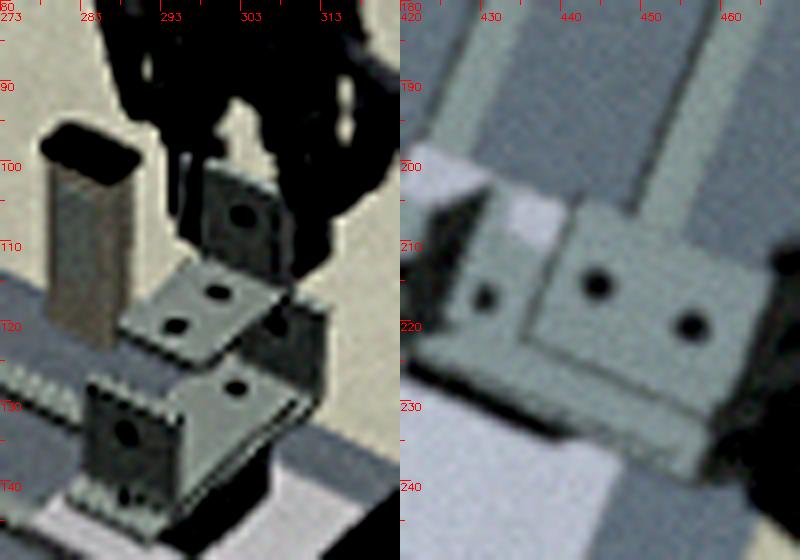

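>>> {"api": "send_rows", "payload": {
  "moves": [1, -0.5, 8, 0, 1, -0.5, 20, 0, 1, -0.5, 32, 0, 1, -0.5, 41, 0, 1, -0.5, 46, 0, 1, -0.5, 46, 0, 1, -0.5, 46, 0]
}}

```text
clock: 26.62
tcp_pos: [0.5168, -0.2176, 0.0888]
orientation: [2.617, 1.737, 0.001]
contact_force: [0.1, -0.0, -1.2]
grip_width: 0.0379
```

```bash
python3 plan.py .5172 -.2169 .084 67.1;python3 -c "
from h import *
from crop import crop
f=grab('side');g=grab('top')
cv2.imwrite('pics/st19.png',np.hstack([crop(f['img'][:,:,::-1],298,115,50,70,8),crop(g['img'][:,:,::-1],445,215,50,70,8)]))"
```

```text
clk 26.62 p [ 0.5168 -0.2176  0.0888] psi 67.14 tilt 0.03 F [ 0.1 -0.  -1.2] w 0.0379
  shift mm [0.8 0.1 4.8] turn 0.04
```

View pics/st19.png

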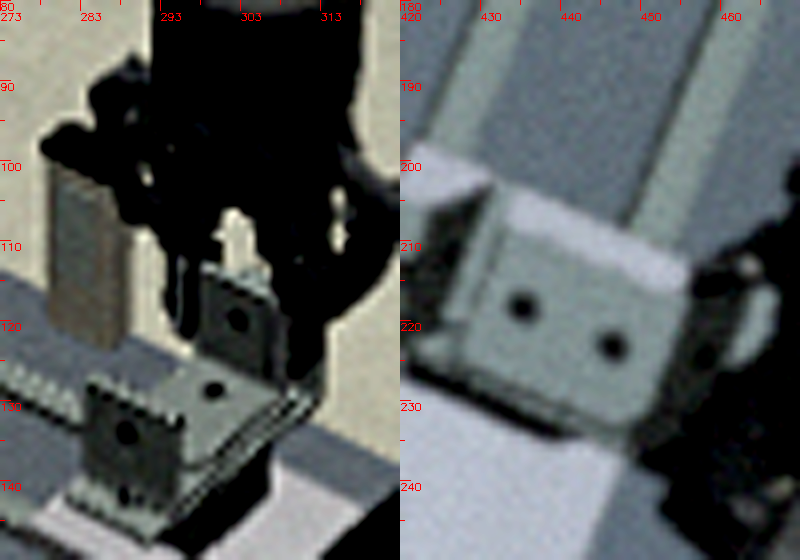

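>>> {"api": "send_rows", "payload": {
  "moves": [0, 0, 2, 0, 0, 0, 4, 0, 0, 0, 5, 0, 0, 0, 5, 0]
}}

```text
clock: 27.22
tcp_pos: [0.5164, -0.2176, 0.084]
orientation: [2.618, 1.737, -0.0]
contact_force: [-2.7, 1.1, 4.2]
grip_width: 0.038
```

Contact at the expected height (Fz up to +4). Release and retreat straight up.

>>> {"api": "send_rows", "payload": {
  "moves": [0, 0, 0, 0, 0, 0, 0, 0, 0, 0, 0, 0, 0, 0, 0, 0],
  "hand": 0
}}

```text
clock: 27.72
tcp_pos: [0.5166, -0.2176, 0.0835]
orientation: [2.618, 1.737, 0.0]
contact_force: [-0.5, 0.4, -0.5]
grip_width: 0.0853
```

>>> {"api": "send_rows", "payload": {
  "moves": [0, 0, -20, 0, 0, 0, -60, 0, 0, 0, -100, 0, 0, 0, -140, 0, 0, 0, -150, 0, 0, 0, -150, 0]
}}

```text
clock: 28.48
tcp_pos: [0.5165, -0.2177, 0.2337]
orientation: [2.617, 1.737, 0.0]
contact_force: [-1.1, 0.6, 0.2]
grip_width: 0.0855
```

```bash
python3 plan.py .425 -.145 .2 67.1;python3 -c "
from h import *
from crop import crop
f=grab('side');g=grab('top')
cv2.imwrite('pics/s20.png',crop(f['img'][:,:,::-1],295,130,80,75,8))
cv2.imwrite('pics/t20.png',crop(g['img'][:,:,::-1],440,210,80,90,6))"
```

```text
clk 28.48 p [ 0.5165 -0.2177  0.2337] psi 67.13 tilt 0.04 F [-1.1  0.6  0.2] w 0.0855
  shift mm [  31.4 -112.6   33.6] turn 0.03
```

View pics/s20.png

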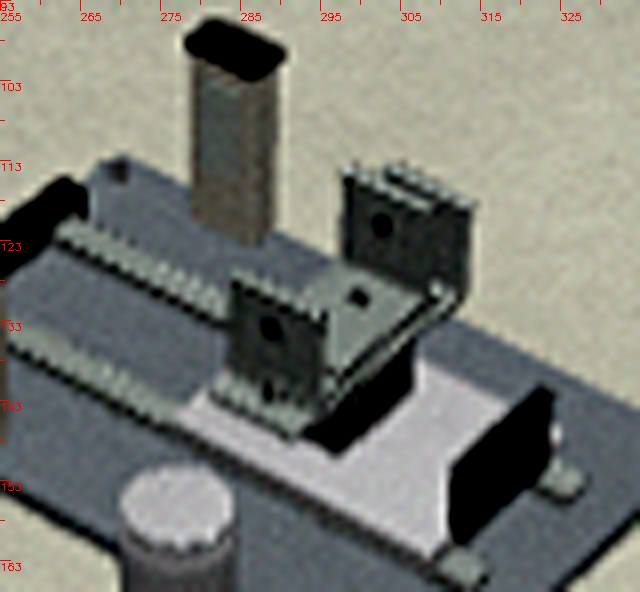

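View pics/t20.png

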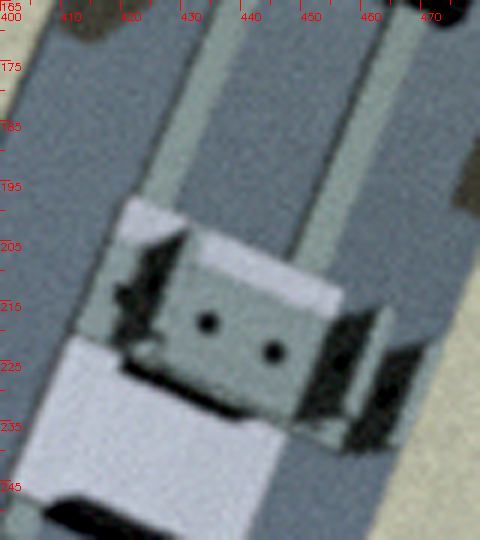

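The pile stands: long, mid, short, with heels right, left, right. Next I retreat, close the hand, turn it a quarter and go behind the tab.

>>> {"api": "send_rows", "payload": {
  "moves": [5, -18, 0, 10, 10, -36, 0, 20, 15, -54, 0, 30, 20, -72, 0, 40, 25, -90, 0, 50, 31, -106, 0, 60, 31, -113, 0, 70, 31, -113, 0, 80],
  "hand": 1,
  "newtons": 40
}}

```text
clock: 29.58
tcp_pos: [0.423, -0.1447, 0.2321]
orientation: [-3.121, 0.36, 0.005]
contact_force: [-0.1, -0.5, 0.2]
grip_width: -0.0002
```

```bash
python3 plan.py .4245 -.1453 .2 -22.9
```

```text
clk 29.57 p [ 0.423  -0.1447  0.2321] psi -13.17 tilt 0.17 F [-0.1 -0.5  0.2] w -0.0002
  shift mm [ 1.7  0.3 32.1] turn 9.73
```

>>> {"api": "send_rows", "payload": {
  "moves": [1, 0, 20, 9.7, 1, 0, 50, 9.7, 1, 0, 80, 9.7, 1, 0, 110, 9.7, 1, 0, 120, 9.7, 1, 0, 120, 9.7]
}}

```text
clock: 30.32
tcp_pos: [0.4247, -0.1451, 0.1128]
orientation: [-3.081, 0.614, 0.004]
contact_force: [0.7, -0.4, 0.5]
grip_width: 0.0
```

```bash
python3 plan.py .4245 -.1453 .042 -22.9;python3 -c "
from h import *
from crop import crop
f=grab('side');g=grab('top')
cv2.imwrite('pics/st21.png',np.hstack([crop(f['img'][:,:,::-1],315,120,90,110,4),crop(g['img'][:,:,::-1],435,230,90,110,4)]))"
```

```text
clk 30.32 p [ 0.4247 -0.1451  0.1128] psi -22.55 tilt 0.13 F [ 0.7 -0.4  0.5] w 0.0
  shift mm [ 0.   0.3 70.8] turn 0.35
```

View pics/st21.png

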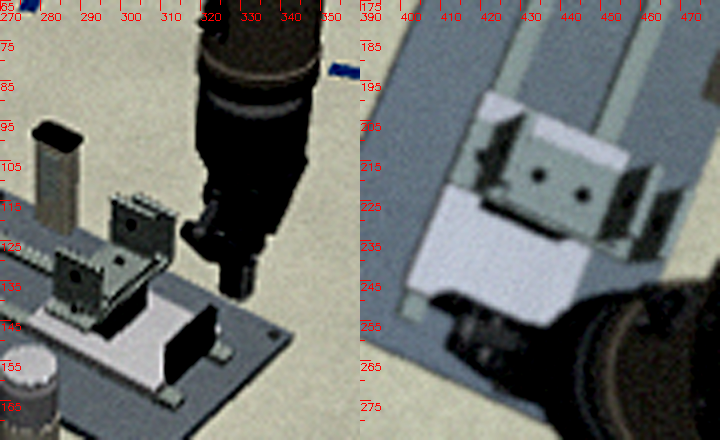

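```bash
python3 - <<'E'
from h import *
g=grab('side');t=grab('top')
for P in [(.4247,-.145,.1128),(.4247,-.145,.042),(.453,-.1573,.065)]: print(P,proj(g,P).round(1),proj(t,P).round(1))
E
```

```text
(0.4247, -0.145, 0.1128) [[328.3 137.7]] [[425.9 268.7]]
(0.4247, -0.145, 0.042) [[326.5 155.9]] [[414.5 268.3]]
(0.453, -0.1573, 0.065) [[318.6 145.7]] [[423.3 255.4]]
```

>>> {"api": "send_rows", "payload": {
  "moves": [0, 0, 25, 0.3, 0, 0, 50, 0.3, 0, 0, 65, 0.3, 0, 0, 71, 0.3, 0, 0, 71, 0.3, 0, 0, 71, 0.3]
}}

```text
clock: 31.28
tcp_pos: [0.426, -0.1455, 0.0432]
orientation: [3.079, -0.623, 0.002]
contact_force: [-0.6, 0.6, 0.2]
grip_width: 0.0003
```

```bash
python3 plan.py .4245 -.1453 .042 -22.9;python3 -c "
from h import *
from crop import crop
f=grab('side');g=grab('top')
cv2.imwrite('pics/st22.png',np.hstack([crop(f['img'][:,:,::-1],315,120,90,110,4),crop(g['img'][:,:,::-1],435,230,90,110,4)]))"
```

```text
clk 31.27 p [ 0.426  -0.1455  0.0432] psi -22.87 tilt 0.07 F [-0.6  0.6  0.2] w 0.0003
  shift mm [-1.4  0.4  1.2] turn 0.03
```

View pics/st22.png

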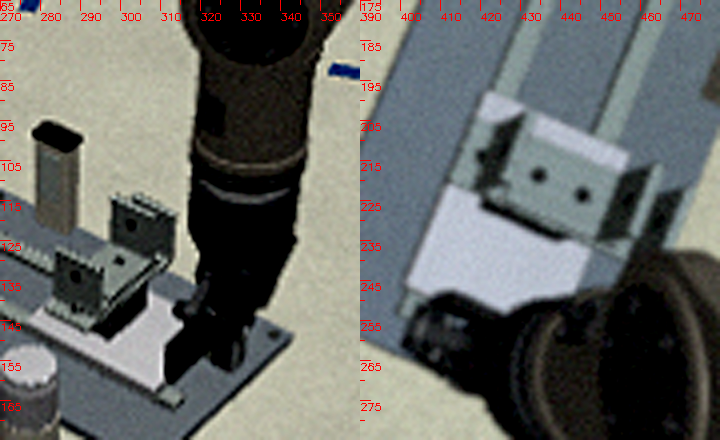

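>>> {"api": "send_rows", "payload": {
  "moves": [3, 0, 0, 0, 6, 0, 0, 0, 9, 0, 0, 0, 12, 0, 0, 0, 15, 0, 0, 0, 18, 0, 0, 0, 21, 0, 0, 0, 24, 0, 0, 0]
}}

```text
clock: 32.38
tcp_pos: [0.4464, -0.1543, 0.0423]
orientation: [3.079, -0.623, -0.004]
contact_force: [-4.5, 1.5, 1.6]
grip_width: -0.0002
```

>>> {"api": "send_rows", "payload": {
  "moves": [4, 0, 0, 0, 8, 0, 0, 0, 12, 0, 0, 0, 16, 0, 0, 0, 20, 0, 0, 0, 24, 0, 0, 0, 28, 0, 0, 0, 32, 0, 0, 0]
}}

```text
clock: 33.38
tcp_pos: [0.4769, -0.1673, 0.0424]
orientation: [3.079, -0.623, -0.001]
contact_force: [-4.2, 0.4, -3.3]
grip_width: -0.0001
```

```bash
python3 plan.py .4245 -.1453 .042 -22.9;python3 -c "
from h import *
from crop import crop
f=grab('side');g=grab('top')
cv2.imwrite('pics/st23.png',np.hstack([crop(f['img'][:,:,::-1],305,115,90,110,4),crop(g['img'][:,:,::-1],445,215,90,110,4)]))"
```

```text
clk 33.38 p [ 0.4769 -0.1673  0.0424] psi -22.88 tilt 0.03 F [-4.2  0.4 -3.3] w -0.0001
  shift mm [-56.9   0.1   0.4] turn 0.02
```

View pics/st23.png

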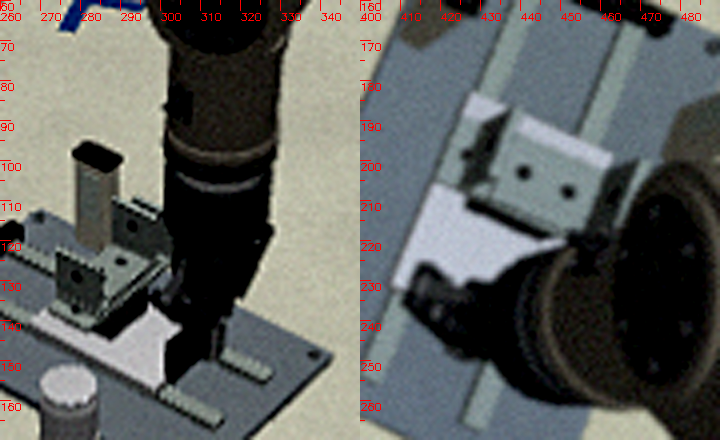

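Pile rides along undisturbed and the gripper stays clear of it. Continue.

>>> {"api": "send_rows", "payload": {
  "moves": [4, 0, 0, 0, 8, 0, 0, 0, 12, 0, 0, 0, 16, 0, 0, 0, 20, 0, 0, 0, 24, 0, 0, 0, 28, 0, 0, 0, 32, 0, 0, 0]
}}

```text
clock: 34.48
tcp_pos: [0.5068, -0.1798, 0.0427]
orientation: [3.079, -0.623, 0.0]
contact_force: [-4.2, -0.0, 2.5]
grip_width: 0.0001
```

```bash
python3 plan.py .4245 -.1453 .042 -22.9;python3 -c "
from h import *
from crop import crop
f=grab('side');g=grab('top')
cv2.imwrite('pics/st24.png',np.hstack([crop(f['img'][:,:,::-1],295,110,90,110,4),crop(g['img'][:,:,::-1],455,205,90,110,4)]))"
```

```text
clk 34.48 p [ 0.5068 -0.1798  0.0427] psi -22.87 tilt 0.02 F [-4.2 -0.   2.5] w 0.0001
  shift mm [-89.3   0.2   0.6] turn 0.03
```

View pics/st24.png

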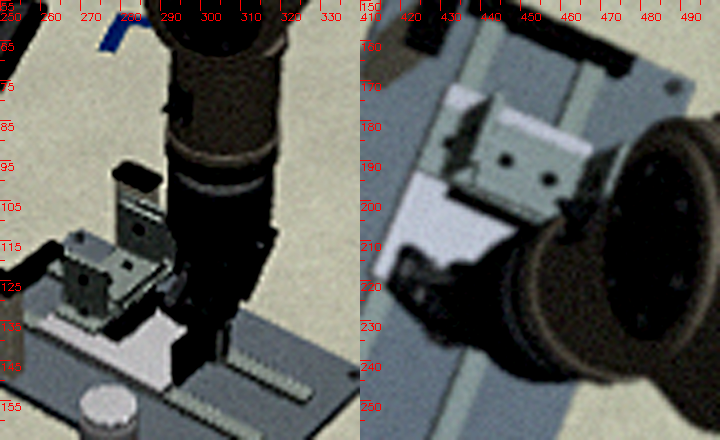

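>>> {"api": "send_rows", "payload": {
  "moves": [4, 0, 0, 0, 8, 0, 0, 0, 12, 0, 0, 0, 16, 0, 0, 0, 20, 0, 0, 0, 24, 0, 0, 0, 28, 0, 0, 0, 32, 0, 0, 0]
}}

```text
clock: 35.58
tcp_pos: [0.5362, -0.1921, 0.0426]
orientation: [3.079, -0.623, 0.0]
contact_force: [-3.8, 1.0, 2.4]
grip_width: 0.0005
```

>>> {"api": "send_rows", "payload": {
  "moves": [3, 0, 0, 0, 6, 0, 0, 0, 8, 0, 0, 0, 10, 0, 0, 0, 11, 0, 0, 0, 12, 0, 0, 0]
}}

```text
clock: 36.33
tcp_pos: [0.5471, -0.1967, 0.0426]
orientation: [3.079, -0.623, 0.0]
contact_force: [-4.6, -0.0, 3.1]
grip_width: -0.0002
```

```bash
python3 plan.py .4245 -.1453 .042 -22.9;python3 -c "
from h import *
from crop import crop
f=grab('side');g=grab('top')
cv2.imwrite('pics/st25.png',np.hstack([crop(f['img'][:,:,::-1],285,105,90,110,4),crop(g['img'][:,:,::-1],455,195,90,110,4)]))"
```

```text
clk 36.33 p [ 0.5471 -0.1967  0.0426] psi -22.87 tilt 0.01 F [-4.6 -0.   3.1] w -0.0002
  shift mm [-132.9    0.3    0.6] turn 0.03
```

View pics/st25.png

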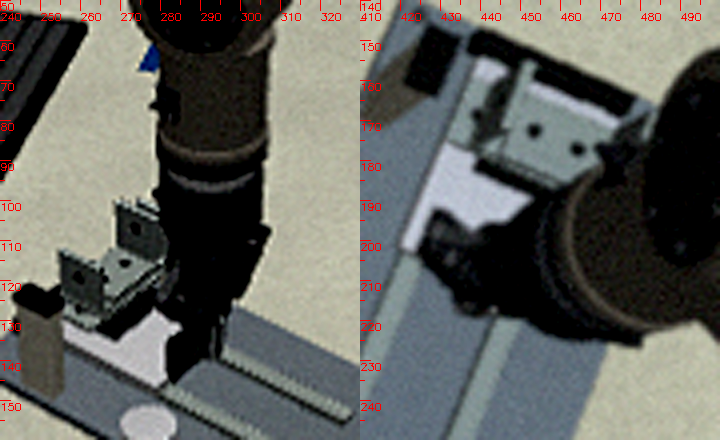

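>>> {"api": "send_rows", "payload": {
  "moves": [0.7, 0, 0, 0, 1.4, 0, 0, 0, 2.1, 0, 0, 0, 2.8, 0, 0, 0, 3.5, 0, 0, 0, 4, 0, 0, 0]
}}

```text
clock: 37.17
tcp_pos: [0.5487, -0.1973, 0.0422]
orientation: [-3.079, 0.622, 0.007]
contact_force: [-9.8, 3.9, 9.0]
grip_width: -0.0001
```

>>> {"api": "send_rows", "payload": {
  "moves": [0.7, 0, 0, 0, 1.4, 0, 0, 0, 2, 0, 0, 0, 2, 0, 0, 0]
}}

```text
clock: 37.67
tcp_pos: [0.5487, -0.1974, 0.042]
orientation: [-3.079, 0.622, 0.013]
contact_force: [-13.9, 4.4, 11.4]
grip_width: 0.0
```

The TCP is stopped and the force is rising, so the carriage is at the end stop. Back off along the slide, then up.

>>> {"api": "send_rows", "payload": {
  "moves": [-3, 0, 0, 0, -7, 0, 0, 0, -15, 0, 0, 0, -30, 0, 0, 0, -50, 0, 0, 0, -75, 0, 0, 0, -100, 0, 0, 0, -100, 0, 0, 0]
}}

```text
clock: 38.67
tcp_pos: [0.4581, -0.1593, 0.0425]
orientation: [3.079, -0.622, -0.003]
contact_force: [0.7, -0.4, -0.0]
grip_width: -0.0001
```

>>> {"api": "send_rows", "payload": {
  "moves": [0, 0, -40, 0, 0, 0, -90, 0, 0, 0, -130, 0, 0, 0, -130, 0]
}}

```text
clock: 39.17
tcp_pos: [0.4634, -0.1609, 0.1761]
orientation: [3.078, -0.623, 0.013]
contact_force: [-0.3, 0.4, -0.7]
grip_width: -0.0001
```

```bash
python3 plan.py .4245 -.1453 .2 -22.9;python3 -c "
from h import *
from crop import crop
f=grab('side','s26f.png');g=grab('top','t26f.png')
cv2.imwrite('pics/s26.png',crop(f['img'][:,:,::-1],275,120,80,75,8))
cv2.imwrite('pics/t26.png',crop(g['img'][:,:,::-1],455,190,90,100,6))"
```

```text
clk 39.17 p [ 0.4634 -0.1609  0.1761] psi -22.88 tilt 0.47 F [-0.3  0.4 -0.7] w -0.0001
  shift mm [-41.7   0.7 -24.3] turn 0.02
```

View pics/s26.png

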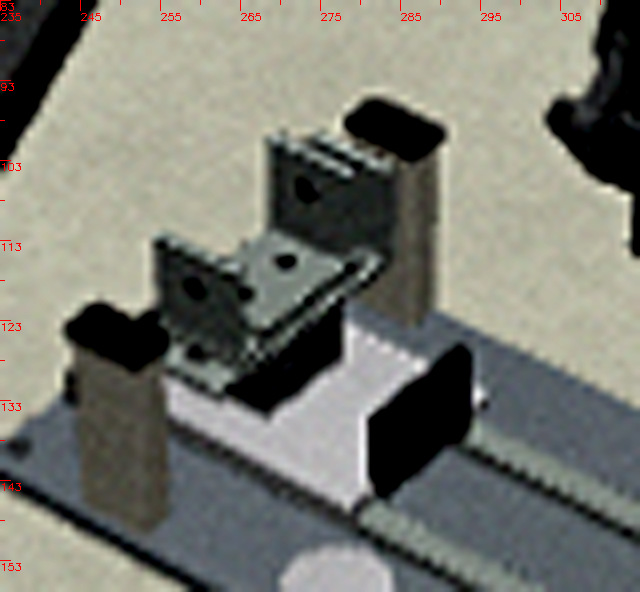

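View pics/t26.png

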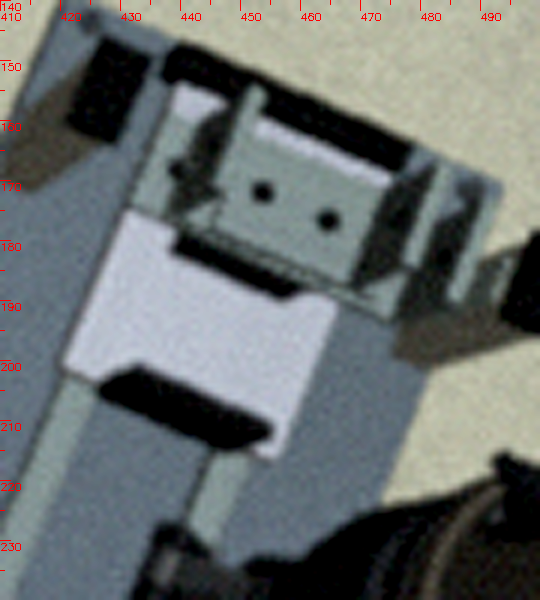

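Pile intact. The deck's front edge meets the black stop at about (440–475,155–167). I'll do a numeric check of the travel and of the bystanders.

```bash
python3 - <<'E'
from sf import *
T=grab('top');S=grab('side');o=(410,140);q=(235,83)
x=fit([(T,(-80,45,32),px(63,365,6,o)),(T,(-80,-45,32),px(275,460,6,o)),(T,(45,45,32),px(172,83,6,o))],(.63,-.23,-.4))
c,s=np.cos(-.4),np.sin(-.4);pl=np.array([.5243,-.187]);print('travel vs plate-fit origin',np.hypot(*(x[:2]-pl)),' from start seat',np.hypot(*(x[:2]-[.5304,-.190])))
X=(x[0],x[1],np.radians(-22.9))
m=fit([(T,(-55,-20,108),px(499,195,6,o)),(T,(-55,20,108),px(463,302,6,o)),(T,(55,-20,66),px(167,103,6,o)),(T,(55,20,66),px(128,205,6,o))],(.63,-.23,1.17));rel(m,X)
sm=fit([(T,(29,20,78),px(215,225,6,o)),(T,(-23,-20,78),px(395,187,6,o)),(T,(-23,20,78),px(352,285,6,o))],(.63,-.23,1.17));rel(sm,X)
a=cv2.imread('pics/top0.png').astype(int);b=T['img'][:,:,::-1].astype(int)
d=np.abs(a-b).max(2)
for n,u,v in [('jar',204,257),('puck',245,289),('box',116,227),('can',353,213)]: print(n,d[v-22:v+22,u-22:u+22].mean().round(1))
st()
E
```

```text
pose [ 0.6359 -0.2344] -22.22 res [[-0.7, 0.4], [0.4, 0.2], [0.2, -0.7]]
travel vs plate-fit origin 0.1212286753005268  from start seat 0.11444200066002365
pose [ 0.6339 -0.2364] 67.76 res [[0.2, 0.4], [-0.1, -0.6], [-0.2, 0.7], [0.0, -0.5]]
in seat mm: x -1.0 y -2.6 ang 90.7
pose [ 0.6325 -0.2418] 66.2 res [[0.9, -0.1], [-0.6, 0.2], [-0.1, -0.1]]
in seat mm: x -0.3 y -8.2 ang 89.1
jar 3.8
puck 3.7
box 4.4
can 3.8
{'clock': np.float64(39.375), 'joints': array([ 0.4725,  0.2613, -0.3073,  2.0379,  0.1032,  0.8583, -1.8626]), 'tcp_pos': array([ 0.4598, -0.16  ,  0.1716]), 'orientation': array([-3.0791e+00,  6.2270e-01,  2.5000e-03]), 'contact_force': array([-0.3709, -0.0898, -0.3164]), 'grip_width': np.float64(0.0002)}
```

View pics/t26f.png

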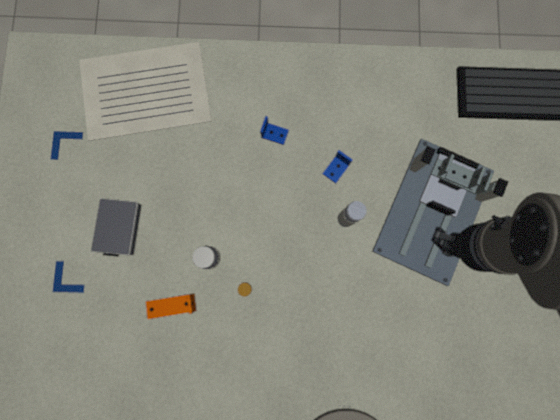

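```bash
python3 -c "
from h import *
st();print(r.hand_in())"
```

```text
{'clock': np.float64(39.375), 'joints': array([ 0.4725,  0.2613, -0.3073,  2.0379,  0.1032,  0.8583, -1.8626]), 'tcp_pos': array([ 0.4598, -0.16  ,  0.1716]), 'orientation': array([-3.0791e+00,  6.2270e-01,  2.5000e-03]), 'contact_force': array([-0.3709, -0.0898, -0.3164]), 'grip_width': np.float64(0.0002)}
the job is handed in; nothing more can be done
None
```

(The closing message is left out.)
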